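# Hang the mixing jugs to drip on the sliding rack

## Task

Get the jug rack ready and hang up the mixing jugs: flip the rack's cam lever fully free, slide the rack along its rail until its ends line up with the ends of the drip tray below, and flip the lever fully back to lock it there. Then hang every white jug on the bench (two or three) by its handle on a hook of the locked rack, one jug to a hook, any hook, and leave the other things on the bench alone.

Things in the scene. Friction and masses are not known exactly. Their poses are not given: they have to be found in the camera images.
- rail: Aluminium rail, 40 mm deep (x), 640 mm long (y), 40 mm high, fixed on the bench; origin on the bench under its centre, y along the rail, x pointing to its back, away from the robot. The hook rack slides along it.
- rack (a joint): Slide of the hook rack along the rail, m: 0 at the -y end of its travel, growing towards the rail's +y, 0.12 at the other end. The rack is a grey beam 60 x 420 x 20 mm carrying three steel hooks, the cam lever at its -y end and the grab post at its +y end. It slides with about 7 N when the lever is free and is held by friction when it is locked.
- rack_mid (a point): Middle of the top of the rack's beam, 62 mm above the bench, axes as the rail's. The beam reaches 210 mm to either side along y.
- hook0 (a point): Hook at the rack's -y end. Point: on the axis of its level arm, 200 mm above the bench, axes as the rail's. The arm, an 8 mm round bar, runs from an upright post 45 mm behind this point (+x) to 40 mm before it (-x); there a tip bends up and forward, ending 56 mm before the point, its top 21 mm above the arm's axis. Hooks are 115 mm apart.
- hook1 (a point): The same point of the middle hook.
- hook2 (a point): The same point of the hook at the rack's +y end.
- grab_post (a point): Top of the black upright grip, 18 mm across and 46 mm tall, on the +y end of the rack's beam (190 mm from its middle, 18 mm in front of it): take it to slide the rack.
- cam_lever (a joint): Cam lever's angle about its upright pivot, rad: 0 = free, lever square to the rail and pointing at the robot (-x of the rail); 1.57 = locked, lever along the rail, pointing outwards to -y. The cam grips from about 1.3 on, hardest at 1.57; the lever stays where it is left; turning takes about 4 to 6 N at the knob.
- lever_knob (a point): Top of the black upright knob, 16 mm across and 36 mm tall above the arm, a sleeve that spins freely on its pin, at the end of the lever, 65 mm from the pivot; the knob's top is 110 mm above the bench.
- lever_pivot (a point): Top of the lever's pivot, 75 mm above the bench, 180 mm from the rack's middle along -y.
- tray: Fixed steel drip tray on the bench in front of the rail, under the hooks: 100 mm deep (x), 420 mm long (y, the same as the rack's beam), 14 mm high; origin under its centre, axes as the rail's.
- jug0: White plastic mixing jug, round straight body 60 mm across, 85 mm tall, wall 3 mm, open top, 0.13 kg; origin at the centre of its underside, z up its axis. Handle on its +x side: a closed D of 8 mm round bar in the x-z plane, its upright 64 mm from the axis, its upper and lower bars 70 and 16 mm above the base. It may be absent.
- jug0_eye (a point): Centre of the opening in jug0's handle, 45 mm from the jug's axis (+x) and 43 mm above its base; the opening is 30 mm wide and 46 mm high.
- jug1: Another jug, just like jug0. It may be absent.
- jug1_eye (a point): Centre of the opening in jug1's handle, 45 mm from the jug's axis (+x) and 43 mm above its base; the opening is 30 mm wide and 46 mm high.
- jug2: Another jug, just like jug0. It may be absent.
- jug2_eye (a point): Centre of the opening in jug2's handle, 45 mm from the jug's axis (+x) and 43 mm above its base; the opening is 30 mm wide and 46 mm high.
- cup: Grey handleless mixing cup, 64 mm rim, 70 mm tall; leave alone.
- tape: Roll of yellow masking tape, 76 mm across, 24 mm high, lying flat; leave alone.
- tin: Paint tin, 100 mm across, 113 mm tall; leave alone.
- bottle: White bottle, 64 mm across, 170 mm tall; leave alone.
- can: Aluminium can, 66 mm across, 120 mm tall; leave alone.
- spatula: Spatula 200 mm long, lying; leave alone.

How it is judged:
By the outcome, as a careful person would: the job done as asked, in the order asked, and still so for the second after the job is handed in, with the robot touching nothing.
Of jug0, jug1, jug2 only 2 to 3 are there at a start; the rules pass over those that are not, and their reading is None.
At some moment in a run one of jug0, jug1, jug2 may be knocked a few centimetres aside while the robot is not near it.
It also fails if it takes over 210 s, if anything falls off the work surface, if the arm or the gripper's body presses on something with over 40 N, if the wrist force passes 120 N, or if a joint passes its speed limit or range.

## Robot

A 6-joint arm with a two-finger parallel gripper is mounted at the origin on the work surface. World frame = base frame: x ahead of the robot, y to its left, z up, the work surface at z = 0. Lengths are in m, angles in degrees, forces in N, time in s.
With the tool pointing down it reaches from about 0.4 to 0.825 m from the base axis. Payload 7 kg.
Tool frame: the origin (TCP) lies at the very end of the fingers, on their centre line; the grasp point (between the pads) lies 19 mm behind it; z points along the fingers, y is the direction in which the jaws open and shut (so a half turn about z gives the same grasp; the last joint's range is limited). The gripper opens to 88 mm and grips with 3 to 60 N. Pads are 19 mm wide; open, the fingers measure 130 mm over their backs; the gripper's body (78 mm by 193 mm) begins 47 mm behind the grasp point.
Start: joints at [-48.237, 20.546, 0.682, 0, -70.136, -16.507], TCP at [0.288, -0.61, 0.227] pointing down, gripper open.
Joint ranges: [-176.03, 176.03], [-82.01, 121.73], [-58.28, 71.71], [-173.87, 95.51], [-174.79, -0.11], [-173.66, 173.66]. Speed limits (degrees/s): [136.94, 136.94, 172.46, 180, 180, 180].

## Interface

Orientations are given as [roll, pitch, yaw] about the fixed x, y, z axes, in that order (R = Rz(yaw) Ry(pitch) Rx(roll)).
In Python, from plant import ctrl gives the robot as it stands.
- The arm moves only by the tool move_arm, never from a script. Its argument "increments" is a list of rows, each a list of 2 entries, a list of its own where there are three numbers: the shift along the world's x, y, z in mm, then the turn about the world's z in rad. A call has exactly 8 rows; each row shifts and turns the pose as measured when the row begins; what a row does not reach is not made up. A row lasts 1/10 s, in which the tool goes at most 50 mm and 8.59 degrees, less where a joint would pass 70% of its speed; a pose out of reach is approached as far as the arm can. A call with a gripper value outside its range is refused whole. "jaw" is the gripper command: -1 is shut, 1 is fully open, values between are in proportion, set as the call begins (left out, the last holds). The fingers move at their own pace and stop on an object; the grip force is fixed at half the most. Time passes only in rows, so rows that do not move let the fingers close, or fill a call up. It gives the time, the measured TCP pose, the force and the opening at its end, in the units of the state.
- ctrl.get_obs(): the state, without advancing time (a new reading comes with each control period).
- ctrl.snapshot(name): name is "side" or "top" or "wrist"; returns a dict with "color" (384x512x3 uint8, red, green, blue), "fx", "fy", "cx", "cy" (pixels), "R" (3x3) and "t" (3): a world point X has camera coordinates R X + t. Camera axes: x right, y down, z forward; pixel columns grow to the right and rows downward; lengths in m; the calibration is good to about 2 mm. The wrist camera is an equidistant fisheye: a pixel r from the principal point sees the ray r / f radians off the axis. A picture is of the moment at which its call begins. There is no depth.
- ctrl.close_job(): hands the job in, once; it reports no verdict.
The state is a dict: "clock": time; "joint_pos": joint angles; "qvel": joint speeds; "tau": joint torques, N m; "tool_pos": TCP position; "orientation": TCP orientation; "force": force on the tool from outside, world axes, zero at the start; "moment": the same for the moment, N m; "opening": finger opening in m.
Only numpy, scipy, OpenCV 4.12 (cv2) and the standard library are available. Lean on these libraries where they do the work, as an engineer would, in place of code of your own. Each camera call takes 0.05 s, during which the arm holds its last target.

## Working session

There is one attempt and no reset: what is moved stays moved. The work goes in short steps, Python scripts to look and compute and a tool call to move; the robot and the scene stay as the last step left them, time stands still between calls to the robot, and variables do not carry over. Pictures are saved under pics/ and viewed, and the job is handed in when it is done.

Besides the shell and the picture viewer there is one more tool, called after ">>>" in YAML: its name, and indented under it one key for each argument. move_arm: Moves the arm, as the interface text tells. Its arguments: {"type":"object","properties":{"increments":{"type":"array","items":{"type":"array"}},"jaw":{"type":"number"}},"required":["increments"]}

```bash
mkdir -p pics; ls; python3 - <<'E'
from plant import ctrl
import cv2,json,pickle
o=ctrl.get_obs();print(o)
for n in ["side","top","wrist"]:
    s=ctrl.snapshot(n);cv2.imwrite(f"pics/{n}0.png",s["color"][:,:,::-1]);pickle.dump(s,open(f"{n}0.pkl","wb"))
    print(n,s["fx"],s["fy"],s["cx"],s["cy"],s["R"],s["t"])
E
```

```text
pics
{'clock': 0.0, 'joint_pos': array([-4.82375817e+01,  2.05923751e+01,  6.31805355e-01, -2.04786506e-02,
       -7.01336822e+01, -1.65073611e+01]), 'qvel': array([-0.00377759, -0.08591027,  0.09223265,  0.07004626,  0.02603303,
        0.07777549]), 'tau': array([-7.88811303e-04, -5.82711804e+01,  2.93048912e+01,  6.99688956e+00,
        6.85538747e-03, -1.83685670e-04]), 'tool_pos': array([ 0.28775774, -0.61004311,  0.22559598]), 'orientation': array([ 1.79904162e+02, -8.32582483e-03, -1.54751911e+02]), 'force': array([-0.61567591,  0.52461056, -0.4428854 ]), 'moment': array([0.0584393 , 0.01376537, 0.03237998]), 'opening': 0.08790404001164784}
side 459.53678406825946 459.53678406825946 247.23962006396334 200.63007211168588 [[ 0.87321751 -0.487328    0.00161233]
 [-0.34097935 -0.61334009 -0.71242334]
 [ 0.34817275  0.62155076 -0.7017481 ]] [-0.42397141  0.28208749  1.52934608]
top 423.4504541945126 423.4504541945126 253.38971356106995 192.28080984871625 [[-0.02920077 -0.99953699 -0.00855051]
 [-0.98265717  0.03027263 -0.18294386]
 [ 0.183118    0.00306012 -0.98308618]] [0.02482266 0.51481943 1.52060607]
wrist 297.3186396354542 297.3186396354542 255.7677932051937 190.37185763292334 [[-0.42659556  0.90444148  0.00135697]
 [ 0.86342465  0.40680163  0.29834595]
 [ 0.26928444  0.1284447  -0.95445684]] [ 0.67443066 -0.03760919  0.3919368 ]
```

View pics/side0.png

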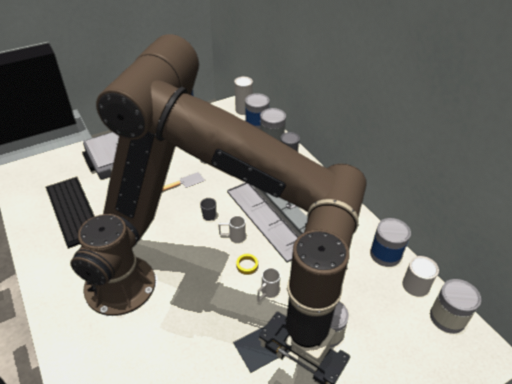

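View pics/top0.png

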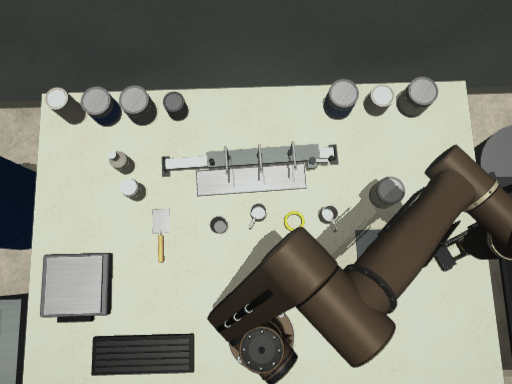

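View pics/wrist0.png

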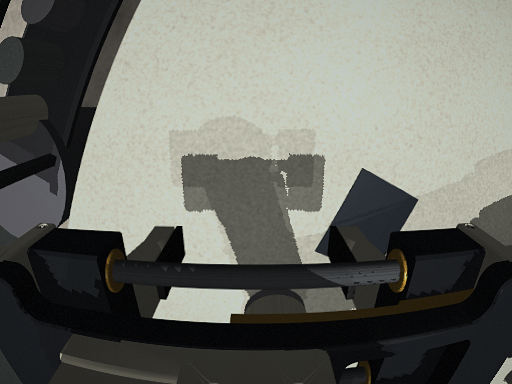

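```bash
python3 - <<'E'
import cv2
a=cv2.imread("pics/top0.png");cv2.imwrite("pics/top0z.png",cv2.resize(a[130:245,150:350],None,fx=4,fy=4,interpolation=cv2.INTER_CUBIC))
a=cv2.imread("pics/side0.png");cv2.imwrite("pics/side0z.png",cv2.resize(a[150:310,150:350],None,fx=3.7,fy=3.7,interpolation=cv2.INTER_CUBIC))
E
```

```text
(no output)
```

View pics/top0z.png

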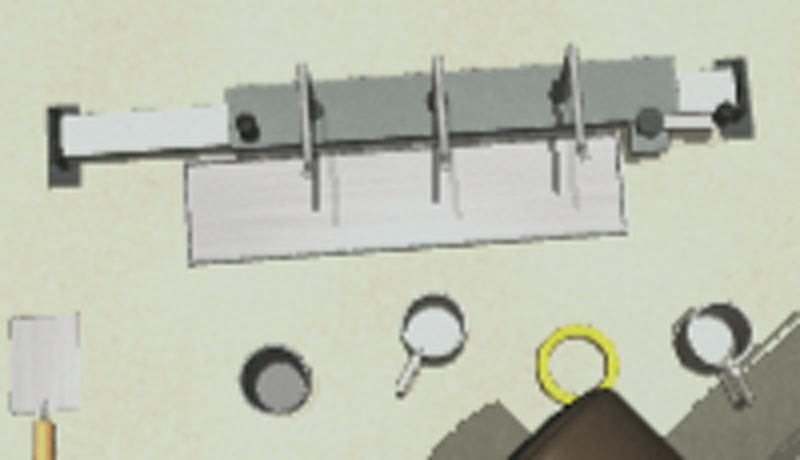

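View pics/side0z.png

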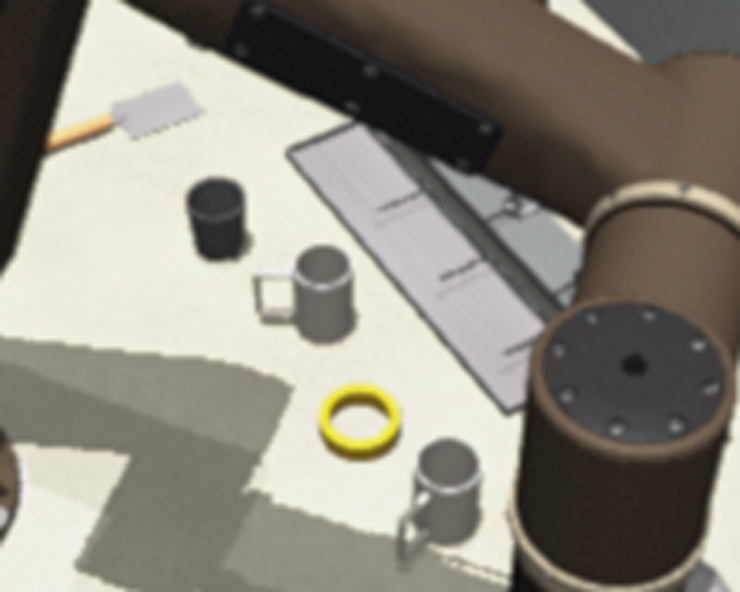

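```bash
cat > h.py <<'E'
import numpy as np,cv2,pickle
def ray(s,u,v):
    d=np.array([(u-s["cx"])/s["fx"],(v-s["cy"])/s["fy"],1.])
    R=np.array(s["R"]);t=np.array(s["t"]);return -R.T@t,R.T@d
def bp(s,u,v,z):
    c,d=ray(s,u,v);return c+d*(z-c[2])/d[2]
def proj(s,X):
    R=np.array(s["R"]);t=np.array(s["t"]);p=np.atleast_2d(X)@R.T+t
    return np.c_[s["fx"]*p[:,0]/p[:,2]+s["cx"],s["fy"]*p[:,1]/p[:,2]+s["cy"]]
def z4(x,y,x0=150,y0=130,k=4): return (x+.5)/k-.5+x0,(y+.5)/k-.5+y0
E
python3 - <<'E'
from h import *
np.set_printoptions(precision=4,suppress=True)
s=pickle.load(open("top0.pkl","rb"))
T=[bp(s,*z4(*p),.014) for p in [(185,163),(190,265),(627,235),(620,132)]]
print("tray",np.array(T),np.mean(T,0))
e=T[0]-T[3];print(np.linalg.norm(e),np.degrees(np.arctan2(-e[0],e[1])));e=T[1]-T[2];print(np.linalg.norm(e),np.degrees(np.arctan2(-e[0],e[1])))
B=[bp(s,*z4(*p),.062) for p in [(227,90),(675,57)]]
print("beam",B);e=B[0]-B[1];print(np.linalg.norm(e),np.degrees(np.arctan2(-e[0],e[1])))
print("knob",bp(s,*z4(722,113),.110),"pivot",bp(s,*z4(648,121),.075),"post",bp(s,*z4(247,127),.110))
for n,rim,h in [("A",(433,330),(400,393)),("B",(713,338),(745,403))]:
    print(n,bp(s,*z4(*rim),.085),bp(s,*z4(*h),.072))
for n,p in [("hook2",[(302,66),(308,172)]),("hook1",[(437,57),(444,168)]),("hook0",[(572,45),(583,155)])]:
    print(n,bp(s,*z4(*p[0]),.20),bp(s,*z4(*p[1]),.22))
print("tin?",bp(s,387,191,.113))
E
```

```text
tray [[ 0.6136  0.2269  0.014 ]
 [ 0.5143  0.2226  0.014 ]
 [ 0.5304 -0.1915  0.014 ]
 [ 0.631  -0.19    0.014 ]] [0.5723 0.017  0.014 ]
0.4173197404505351 2.398201485071985
0.41442682773869727 2.230280283458917
beam [array([0.6707, 0.1806, 0.062 ]), array([ 0.6894, -0.2392,  0.062 ])]
0.4201851627273255 2.5511893173346056
knob [ 0.6212 -0.2708  0.11  ] pivot [ 0.6251 -0.2088  0.075 ] post [0.6217 0.1573 0.11  ]
A [ 0.4356 -0.0047  0.085 ] [0.3813 0.0266 0.072 ]
B [ 0.4208 -0.2545  0.085 ] [ 0.3631 -0.2817  0.072 ]
hook2 [0.6499 0.1005 0.2   ] [0.5523 0.0957 0.22  ]
hook1 [ 0.6542 -0.0147  0.2   ] [ 0.5522 -0.0172  0.22  ]
hook0 [ 0.6611 -0.1301  0.2   ] [ 0.5597 -0.1329  0.22  ]
tin? [ 0.4932 -0.4636  0.113 ]
```

>>> move_arm:
  increments:
    - [[21, 21, 0], 0.073]
    - [[21, 21, 0], 0.073]
    - [[21, 21, 0], 0.073]
    - [[21, 21, 0], 0.073]
    - [[21, 21, 0], 0.073]
    - [[21, 21, 0], 0.073]
    - [[21, 21, 0], 0.073]
    - [[21, 21, 0], 0.073]
  jaw: -0.1

```text
clock: 0.95
tool_pos: [0.457, -0.437, 0.2223]
orientation: [179.6, -0.0, -120.4]
force: [0.5, -1.1, -0.1]
opening: 0.04
```

>>> move_arm:
  increments:
    - [[21, 21, -2], 0.073]
    - [[21, 21, -2], 0.073]
    - [[21, 21, -2], 0.073]
    - [[21, 21, -2], 0.073]
    - [[21, 21, -2], 0.073]
    - [[21, 21, -2], 0.073]
    - [[20, 20, -2], 0.073]
    - [[17, 17, -2], 0.06]

```text
clock: 1.75
tool_pos: [0.6256, -0.265, 0.2039]
orientation: [179.4, 0.0, -86.2]
force: [0.9, 0.1, 0.2]
opening: 0.0397
```

```bash
cat > snap.py <<'E'
import sys
from h import *
from plant import ctrl
tag=sys.argv[1]
for n in sys.argv[2:]:
    s=ctrl.snapshot(n);cv2.imwrite(f"pics/{n}{tag}.png",s["color"][:,:,::-1]);pickle.dump(s,open(f"{n}{tag}.pkl","wb"))
o=ctrl.get_obs();print(o["clock"],o["tool_pos"],o["orientation"],o["force"],o["opening"],o["joint_pos"])
E
python3 snap.py 1 side top wrist
python3 - <<'E'
import cv2,numpy as np
a=cv2.imread("pics/top1.png");b=cv2.imread("pics/side1.png")
cv2.imwrite("pics/top1z.png",cv2.resize(a[130:280,150:350],None,fx=4,fy=4,interpolation=cv2.INTER_CUBIC))
E
```

```text
1.9 [ 0.62535433 -0.26492981  0.20339154] [ 1.79372502e+02  3.50694124e-02 -8.63247797e+01] [-0.11462499  0.06948924 -0.89784248] 0.0398782073877881 [ -6.51147018  22.07845928  -0.11656525   0.08221869 -68.42880506
  10.15623802]
```

View pics/top1z.png

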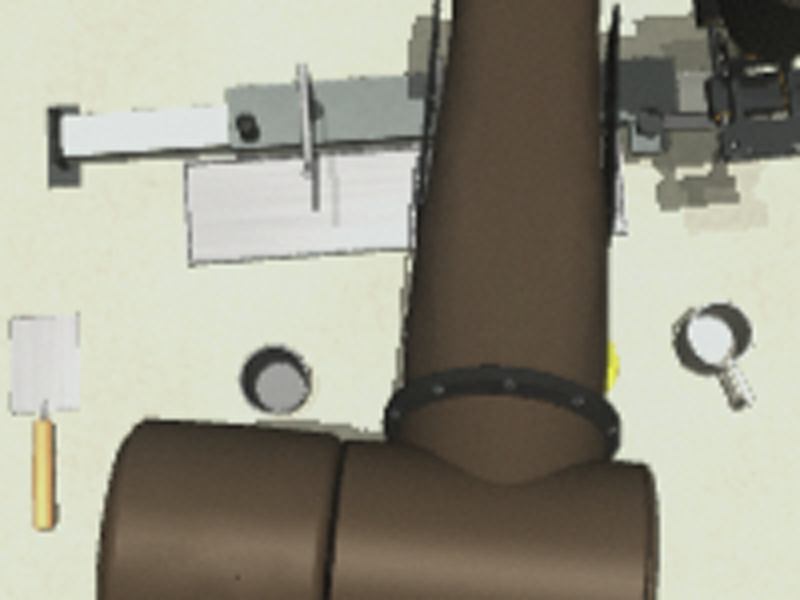

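View pics/side1.png

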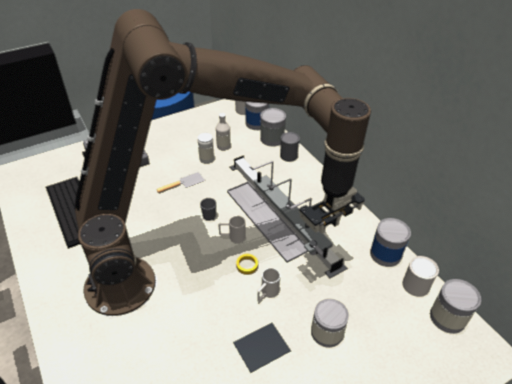

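View pics/wrist1.png

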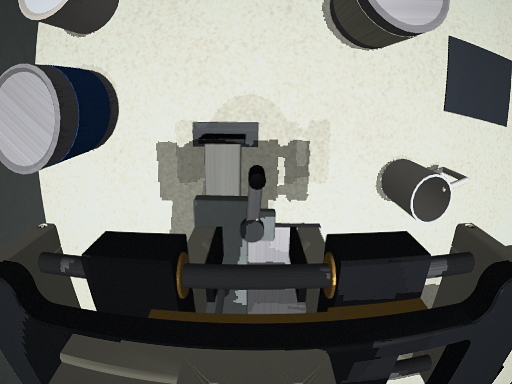

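```bash
cat >> h.py <<'E'
def wray(s,u,v):
    R=np.array(s["R"]);t=np.array(s["t"]);x=np.array([u-s["cx"],v-s["cy"]]);r=np.linalg.norm(x);th=r/s["fx"]
    d=np.r_[x/max(r,1e-9)*np.sin(th),np.cos(th)];return -R.T@t,R.T@d
def wbp(s,u,v,z):
    c,d=wray(s,u,v);return c+d*(z-c[2])/d[2]
def wproj(s,X):
    p=np.array(s["R"])@X+np.array(s["t"]);n=np.linalg.norm(p[:2]);th=np.arctan2(n,p[2]);return np.array([s["cx"],s["cy"]])+p[:2]/n*th*s["fx"]
E
python3 - <<'E'
from h import *
s=pickle.load(open("wrist1.pkl","rb"))
print(wbp(s,257,176,.11),wbp(s,253,228,.075),"rail end",wbp(s,206,144,.04),wbp(s,240,144,.04))
a=cv2.imread("pics/wrist1.png");cv2.imwrite("pics/wrist1z.png",cv2.resize(a[110:250,150:350],None,fx=4,fy=4,interpolation=cv2.INTER_CUBIC))
a=cv2.imread("pics/side1.png");cv2.imwrite("pics/side1z.png",cv2.resize(a[150:300,190:390],None,fx=4,fy=4,interpolation=cv2.INTER_CUBIC))
E
```

```text
[ 0.62537627 -0.27961508  0.11      ] [ 0.62463997 -0.21371307  0.075     ] rail end [ 0.68151014 -0.29433545  0.04      ] [ 0.64412183 -0.29635034  0.04      ]
```

View pics/wrist1z.png

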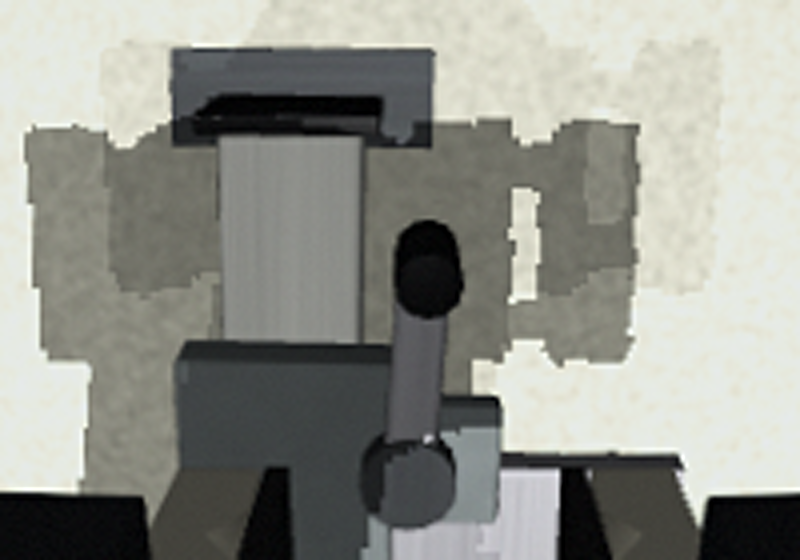

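View pics/side1z.png

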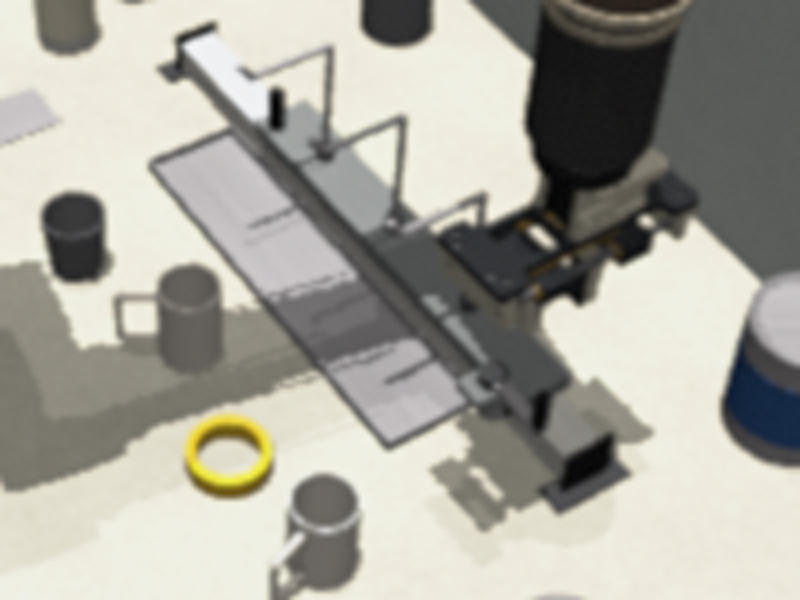

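```bash
python3 - <<'E'
from h import *
s=pickle.load(open("wrist1.pkl","rb"))
print(wbp(s,*z4(428,285,150,110),.11),"piv",wbp(s,*z4(418,485,150,110),.075))
t=pickle.load(open("side1.pkl","rb"))
print("side knob",bp(t,*z4(541,387,190,150),.11),"post",bp(t,*z4(276,93,190,150),.11))
print("railends",bp(t,*z4(610,435,190,150),.04),bp(t,*z4(185,40,190,150),.04))
E
```

```text
[ 0.62540444 -0.2751777   0.11      ] piv [ 0.62323431 -0.21042599  0.075     ]
side knob [ 0.63030913 -0.26303284  0.11      ] post [0.6243488  0.15920005 0.11      ]
railends [ 0.69212377 -0.29118695  0.04      ] [0.62468256 0.34766568 0.04      ]
```

>>> move_arm:
  increments:
    - [[0, -3, -16], -0.02]
    - [[0, -3, -16], 0]
    - [[0, -3, -16], 0]
    - [[0, 0, -16], 0]
    - [[0, 0, -16], 0]
    - [[0, 0, -16], 0]
    - [[0, 0, -13], 0]
    - [[0, 0, -10], 0]

```text
clock: 2.7
tool_pos: [0.6215, -0.2794, 0.0826]
orientation: [179.5, -0.0, -88.2]
force: [0.3, 0.2, 0.1]
opening: 0.0396
```

```bash
python3 snap.py 2 wrist
```

```text
2.75 [ 0.62055581 -0.27905713  0.08069164] [ 1.79381251e+02  1.78091186e-02 -8.81913109e+01] [-0.49785355  0.01870007 -1.96926596] 0.03956257920761427 [ -7.79048113  27.86884944  -8.08578847   0.1049608  -54.65846309
   9.53809385]
```

View pics/wrist2.png

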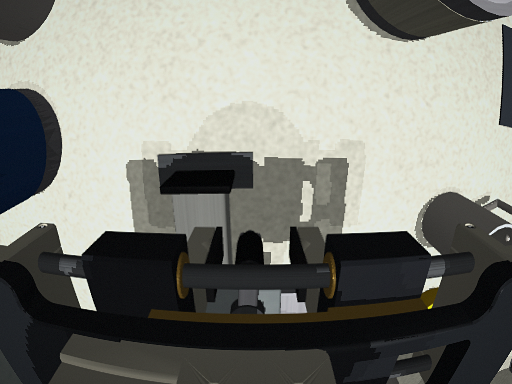

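>>> move_arm:
  increments:
    - [[2, 2, 1], 0]
    - [[2, 2, 1], 0]
    - [[0, 1, 0], 0]
    - [[0, 0, 0], 0]
    - [[0, 0, 0], 0]
    - [[0, 0, 0], 0]
    - [[0, 0, 0], 0]
    - [[0, 0, 0], 0]
  jaw: -1

```text
clock: 3.55
tool_pos: [0.6251, -0.2741, 0.0841]
orientation: [179.4, -0.0, -88.2]
force: [-0.3, -1.0, -1.6]
opening: 0.0151
```

```bash
python3 snap.py 3 side top;python3 - <<'E'
import cv2
a=cv2.imread("pics/side3.png");cv2.imwrite("pics/side3z.png",cv2.resize(a[150:300,190:390],None,fx=4,fy=4,interpolation=cv2.INTER_CUBIC))
E
```

```text
3.65 [ 0.62511754 -0.27415366  0.08409772] [ 1.79443323e+02 -1.00138314e-02 -8.82298166e+01] [-0.25763929 -1.24774311 -3.88405482] 0.014808556350310717 [ -7.30498823  27.81976906  -7.65854697   0.11915754 -55.06987161
   9.00642879]
```

View pics/side3z.png

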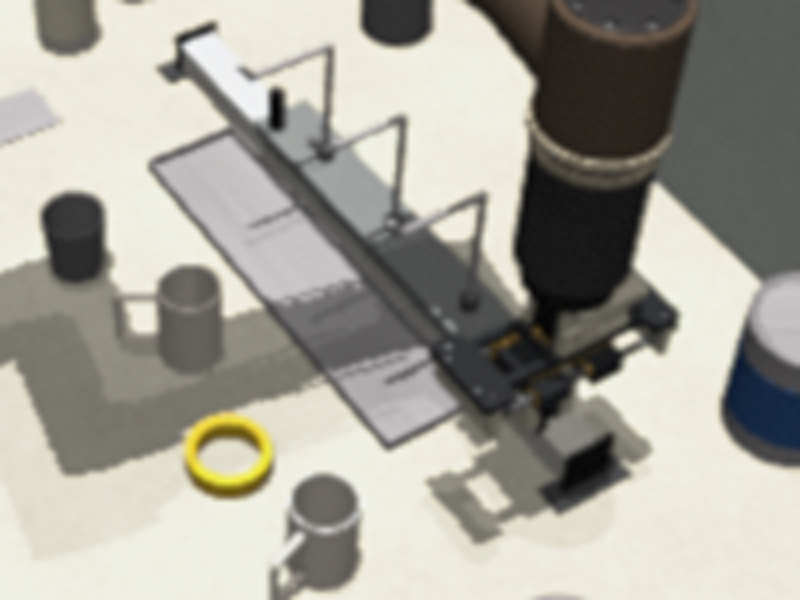

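>>> move_arm:
  increments:
    - [[-4.5, 0, 0], 0]
    - [[-4.5, 0.2, 0], 0]
    - [[-4.5, 0.5, 0], 0]
    - [[-4.3, 0.8, 0], 0]
    - [[-4.2, 1.0, 0], 0]
    - [[-4.1, 1.3, 0], 0]
    - [[-4, 1.6, 0], 0]
    - [[-4, 1.9, 0], 0]

```text
clock: 4.45
tool_pos: [0.592, -0.2651, 0.0842]
orientation: [179.8, 0.0, -88.2]
force: [5.5, 2.3, -6.3]
opening: 0.0154
```

>>> move_arm:
  increments:
    - [[-3.8, 1.7, 0.2], 0]
    - [[-3.7, 1.9, 0.2], 0]
    - [[-3.5, 2.2, 0.2], 0]
    - [[-3.2, 2.5, 0.2], 0]
    - [[-3, 2.8, 0.2], 0]
    - [[-2.8, 3, 0.2], 0]
    - [[-2.5, 3.2, 0.2], 0]
    - [[-2.2, 3.4, 0.2], 0]

```text
clock: 5.25
tool_pos: [0.5686, -0.2408, 0.0842]
orientation: [-179.8, 0.1, -88.1]
force: [7.2, -1.3, -8.7]
opening: 0.0151
```

>>> move_arm:
  increments:
    - [[-2.3, 3.5, 0.3], 0]
    - [[-2.1, 3.7, 0.3], 0]
    - [[-1.8, 3.9, 0.3], 0]
    - [[-1.5, 4, 0.3], 0]
    - [[-1.2, 4.2, 0.3], 0]
    - [[-0.9, 4.2, 0.3], 0]
    - [[-0.6, 4.2, 0.3], 0]
    - [[-0.3, 4.2, 0.3], 0]

```text
clock: 6.05
tool_pos: [0.5603, -0.2095, 0.0842]
orientation: [-179.4, -0.1, -88.1]
force: [7.5, -6.9, -11.4]
opening: 0.0155
```

>>> move_arm:
  increments:
    - [[-1, 3, 0.3], 0]
    - [[-0.5, 3, 0.3], 0]
    - [[0, 3, 0.3], 0]
    - [[0, 3, 0.3], 0]
    - [[0, 3, 0.3], 0]
    - [[0, 0, 0], 0]
    - [[0, 0, 0], 0]
    - [[0, 0, 0], 0]

```text
clock: 6.85
tool_pos: [0.56, -0.1994, 0.0841]
orientation: [-179.3, -0.6, -88.0]
force: [5.5, 0.8, -6.7]
opening: 0.0155
```

```bash
python3 snap.py 4 side top wrist;python3 - <<'E'
import cv2
a=cv2.imread("pics/side4.png");cv2.imwrite("pics/side4z.png",cv2.resize(a[150:300,190:390],None,fx=4,fy=4,interpolation=cv2.INTER_CUBIC))
a=cv2.imread("pics/top4.png");cv2.imwrite("pics/top4z.png",cv2.resize(a[130:280,150:350],None,fx=4,fy=4,interpolation=cv2.INTER_CUBIC))
E
```

```text
7.0 [ 0.56001624 -0.1994241   0.08413765] [-179.24980895   -0.61321366  -88.00200939] [ 5.97677445  1.0160745  -6.26871987] 0.01558045668248422 [ -0.38892036  19.90188289 -21.12538865   0.77989163 -48.20024756
   1.87501982]
```

View pics/side4z.png

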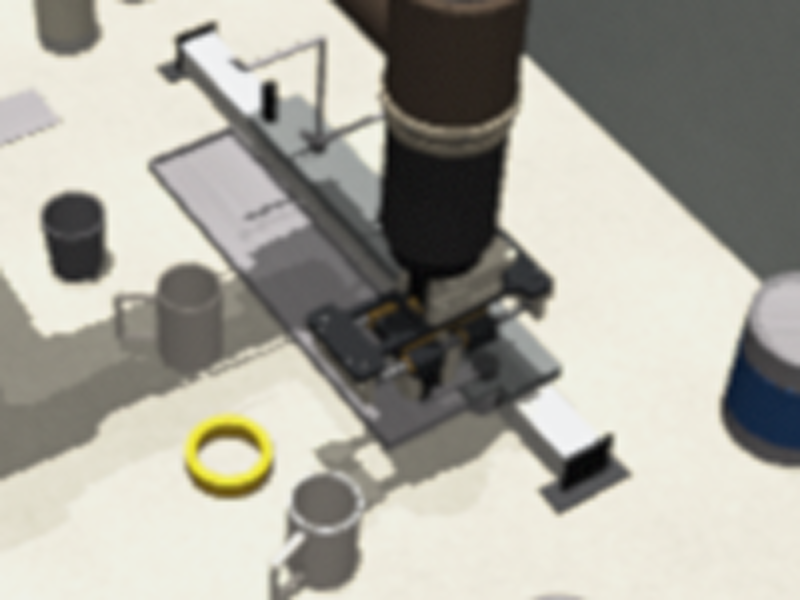

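View pics/top4z.png

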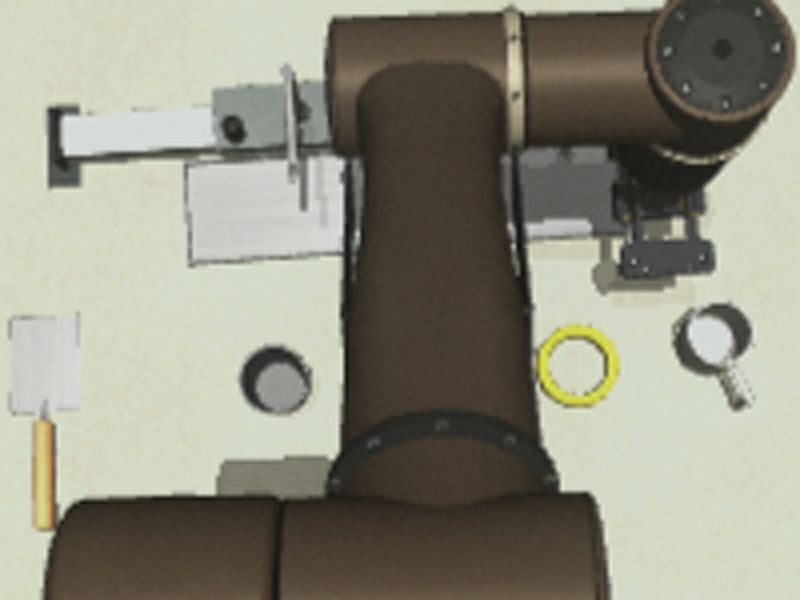

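```bash
cat > edge.py <<'E'
from h import *
YAW=np.radians(2.4)
ex=np.array([np.cos(YAW),np.sin(YAW),0]);ey=np.array([-np.sin(YAW),np.cos(YAW),0])
def prof(s,img,xr,y0,y1,z,cx=0.65,cy=0.0):
    # sample along ey at rail-local (x,y) rel world origin point (cx,cy)
    ys=np.arange(y0,y1,.0005);acc=[]
    for x in xr:
        P=np.array([cx,cy,0])+np.outer(ys,ey)+x*ex;P[:,2]=z
        uv=proj(s,P).astype(np.float32)
        acc.append(cv2.remap(img,uv[:,0].reshape(1,-1),uv[:,1].reshape(1,-1),cv2.INTER_LINEAR)[0])
    return ys,np.array(acc,float).mean(0)
def edge(s,img,xr,yc,z,w=.02):
    ys,p=prof(s,img,xr,yc-w,yc+w,z)
    g=np.gradient(cv2.GaussianBlur(p.reshape(1,-1),(0,0),3)[0])
    if g.ndim>1:g=g[0]
    i=np.argmax(abs(g));m=abs(g)>.3*abs(g[i]);m&=abs(np.arange(len(g))-i)<12
    return (ys[m]*abs(g[m])).sum()/abs(g[m]).sum(),g[i]
E
python3 - <<'E'
from edge import *
for tag in ["0","4"]:
    s=pickle.load(open(f"top{tag}.pkl","rb"));img=cv2.cvtColor(s["color"],cv2.COLOR_RGB2GRAY)
    # guess in local coords: tray mid y rel (0.65,0)
    print(tag)
    for c in range(3):
      im=s["color"][:,:,c].copy()
      r=[]
      r.append(edge(s,im,np.arange(-.115,-.045,.005),.22,.014))
      r.append(edge(s,im,np.arange(-.115,-.045,.005),-.195,.014))
      r.append(edge(s,im,np.arange(.0,.025,.003),.18,.062))
      r.append(edge(s,im,np.arange(.0,.025,.003),.193,.062))
      r.append(edge(s,im,np.arange(.0,.025,.003),-.24,.062))
      print([(round(a*1000,1),round(b,1)) for a,b in r])
E
```

```text
0
[(np.float64(230.0), np.float64(4.8)), (np.float64(-182.8), np.float64(4.9)), (np.float64(180.3), np.float64(4.8)), (np.float64(180.4), np.float64(4.8)), (np.float64(-239.3), np.float64(-4.4))]
[(np.float64(230.2), np.float64(5.2)), (np.float64(-184.9), np.float64(-4.9)), (np.float64(180.3), np.float64(4.7)), (np.float64(180.4), np.float64(4.7)), (np.float64(-239.3), np.float64(-4.3))]
[(np.float64(226.8), np.float64(-4.5)), (np.float64(-182.6), np.float64(4.9)), (np.float64(180.3), np.float64(4.5)), (np.float64(180.5), np.float64(4.5)), (np.float64(-239.5), np.float64(-4.1))]
4
[(np.float64(230.0), np.float64(5.0)), (np.float64(-189.2), np.float64(1.0)), (np.float64(194.3), np.float64(5.5)), (np.float64(194.4), np.float64(5.5)), (np.float64(-227.5), np.float64(1.7))]
[(np.float64(230.2), np.float64(5.3)), (np.float64(-188.5), np.float64(1.1)), (np.float64(194.4), np.float64(5.4)), (np.float64(194.6), np.float64(5.4)), (np.float64(-223.9), np.float64(-1.4))]
[(np.float64(226.8), np.float64(-4.6)), (np.float64(-187.7), np.float64(1.0)), (np.float64(194.5), np.float64(5.1)), (np.float64(194.6), np.float64(5.1)), (np.float64(-223.2), np.float64(-1.2))]
```

```bash
python3 - <<'E'
from edge import *
s=pickle.load(open("top0.pkl","rb"));im=s["color"][:,:,1].copy()
for a,b in [(.212,.24),(-.205,-.172)]:
    ys,p=prof(s,im,np.arange(-.115,-.045,.005),a,b,.014)
    print([(round(y*1000),int(v)) for y,v in zip(ys[::2],p[::2])])
E
```

```text
[(212, 200), (213, 200), (214, 200), (215, 200), (216, 200), (217, 200), (218, 200), (219, 200), (220, 200), (221, 200), (222, 200), (223, 199), (224, 194), (225, 186), (226, 172), (227, 160), (228, 155), (229, 159), (230, 170), (231, 185), (232, 197), (233, 205), (234, 210), (235, 212), (236, 214), (237, 214), (238, 215), (239, 214)]
[(-205, 195), (-204, 194), (-203, 194), (-202, 194), (-201, 194), (-200, 194), (-199, 193), (-198, 192), (-197, 192), (-196, 192), (-195, 193), (-194, 195), (-193, 197), (-192, 198), (-191, 201), (-190, 203), (-189, 204), (-188, 200), (-187, 189), (-186, 173), (-185, 161), (-184, 156), (-183, 163), (-182, 176), (-181, 190), (-180, 199), (-179, 203), (-178, 205), (-177, 206), (-176, 207), (-175, 207), (-174, 207), (-173, 207)]
```

```bash
python3 - <<'E'
from edge import *
s=pickle.load(open("side1.pkl","rb"));im=s["color"][:,:,1].copy()
for x in [-.1,-.08,-.06]:
  for a,b in [(.205,.24),(-.205,-.172)]:
    ys,p=prof(s,im,[x-.005,x,x+.005],a,b,.014)
    print(x,[(round(y*1000),int(v)) for y,v in zip(ys[::3],p[::3])])
E
```

```text
-0.1 [(205, 187), (206, 187), (208, 187), (210, 188), (211, 187), (212, 187), (214, 185), (216, 182), (217, 178), (218, 170), (220, 162), (222, 150), (223, 136), (224, 125), (226, 116), (228, 114), (229, 124), (230, 136), (232, 153), (234, 172), (235, 190), (237, 206), (238, 218), (240, 226)]
-0.1 [(-205, 237), (-204, 237), (-202, 237), (-200, 237), (-199, 234), (-197, 230), (-196, 218), (-194, 199), (-193, 171), (-191, 144), (-190, 122), (-188, 115), (-187, 119), (-185, 133), (-184, 151), (-182, 168), (-181, 180), (-179, 186), (-178, 189), (-176, 189), (-175, 189), (-173, 188)]
-0.08 [(205, 190), (206, 191), (208, 191), (210, 190), (211, 190), (212, 189), (214, 187), (216, 183), (217, 176), (218, 167), (220, 155), (222, 142), (223, 129), (224, 118), (226, 113), (228, 114), (229, 120), (230, 136), (232, 154), (234, 174), (235, 191), (237, 207), (238, 218), (240, 227)]
-0.08 [(-205, 235), (-204, 235), (-202, 235), (-200, 235), (-199, 233), (-197, 228), (-196, 216), (-194, 197), (-193, 170), (-191, 143), (-190, 123), (-188, 114), (-187, 118), (-185, 135), (-184, 154), (-182, 172), (-181, 185), (-179, 190), (-178, 192), (-176, 193), (-175, 193), (-173, 193)]
-0.06 [(205, 193), (206, 193), (208, 193), (210, 193), (211, 192), (212, 191), (214, 189), (216, 186), (217, 181), (218, 171), (220, 160), (222, 146), (223, 132), (224, 122), (226, 115), (228, 114), (229, 120), (230, 131), (232, 148), (234, 167), (235, 186), (237, 204), (238, 218), (240, 226)]
-0.06 [(-205, 165), (-204, 165), (-202, 166), (-200, 168), (-199, 174), (-197, 180), (-196, 183), (-194, 179), (-193, 165), (-191, 145), (-190, 127), (-188, 115), (-187, 119), (-185, 130), (-184, 146), (-182, 163), (-181, 173), (-179, 180), (-178, 183), (-176, 184), (-175, 184), (-173, 183)]
```

>>> move_arm:
  increments:
    - [[-0.2, 4.5, 0.2], 0]
    - [[-0.2, 4.5, 0.2], 0]
    - [[-0.2, 4.5, 0.2], 0]
    - [[-0.2, 4.5, 0.2], 0]
    - [[-0.2, 4.5, 0.2], 0]
    - [[-0.2, 4.5, 0.2], 0]
    - [[0, 3, 0.2], 0]
    - [[0, 0, 0], 0]

```text
clock: 7.8
tool_pos: [0.559, -0.1769, 0.0841]
orientation: [-179.2, -1.2, -88.0]
force: [5.6, 1.9, -6.0]
opening: 0.0153
```

```bash
python3 snap.py 5 side top; cat > rackm.py <<'E'
import sys
from edge import *
s=pickle.load(open(f"top{sys.argv[1]}.pkl","rb"))
for y in [.2,.215,.23]: print([np.round([q*1000 for q in edge(s,s["color"][:,:,c].copy(),np.arange(.0,.025,.003),y,.062)[:1]],1) for c in range(3)])
E
python3 rackm.py 5
```

```text
7.9 [ 0.55903434 -0.17669173  0.08416378] [-179.20626762   -1.21079577  -87.9875899 ] [ 6.15439998  0.22814222 -8.76298149] 0.015216351575028458 [  2.37863203  19.11285261 -22.73162024   1.65219042 -47.38124395
  -1.4683878 ]
[array([216.5]), array([216.6]), array([216.6])]
[array([217.3]), array([217.3]), array([217.3])]
[array([217.3]), array([217.3]), array([217.3])]
```

>>> move_arm:
  increments:
    - [[-0.1, 4, 0.2], 0]
    - [[-0.2, 4, 0.2], 0]
    - [[-0.2, 4, 0.2], 0]
    - [[-0.2, 3, 0.2], 0]
    - [[0, 2, 0], 0]
    - [[0, 0, 0], 0]
    - [[0, 0, 0], 0]
    - [[0, 0, 0], 0]

```text
clock: 8.7
tool_pos: [0.5587, -0.1651, 0.0842]
orientation: [-179.1, -1.6, -88.0]
force: [4.9, 0.9, -7.1]
opening: 0.0153
```

```bash
python3 snap.py 6 side top; 
python3 rackm.py 6
```

```text
8.8 [ 0.55863747 -0.16509053  0.08416019] [-179.12418726   -1.65132177  -87.96543393] [ 5.14418907  1.06980908 -7.344359  ] 0.015517439074149597 [  3.90172049  18.70168107 -23.65170115   2.30146629 -46.84778334
  -3.41700323]
[array([205.4]), array([205.8]), array([205.9])]
[array([227.6]), array([227.5]), array([227.6])]
[array([227.6]), array([227.5]), array([227.6])]
```

>>> move_arm:
  increments:
    - [[-0.1, 3, 0.2], 0]
    - [[0, 3, 0.2], 0]
    - [[0, 1, 0], 0]
    - [[0, 0, 0], 0]
    - [[0, 0, 0], 0]
    - [[0, 0, 0], 0]
    - [[0, 0, 0], 0]
    - [[0, 0, 0], 0]

```text
clock: 9.6
tool_pos: [0.5585, -0.1609, 0.0842]
orientation: [-179.0, -1.9, -87.9]
force: [4.8, 1.1, -8.3]
opening: 0.0151
```

```bash
python3 snap.py 7 side top; 
python3 rackm.py 7;python3 - <<'E'
import cv2
a=cv2.imread("pics/side7.png");cv2.imwrite("pics/side7z.png",cv2.resize(a[150:300,190:390],None,fx=4,fy=4,interpolation=cv2.INTER_CUBIC))
a=cv2.imread("pics/top7.png");cv2.imwrite("pics/top7z.png",cv2.resize(a[130:280,150:350],None,fx=4,fy=4,interpolation=cv2.INTER_CUBIC))
E
```

```text
9.7 [ 0.5584713  -0.16094154  0.0841946 ] [-179.01408703   -1.89382621  -87.94096728] [ 5.72126667  0.95541586 -5.95187243] 0.014922664538151395 [  4.50925982  18.50265491 -24.11338526   2.66618646 -46.51036707
  -4.25429173]
[array([209.3]), array([209.3]), array([210.])]
[array([230.5]), array([230.6]), array([230.4])]
[array([231.3]), array([231.3]), array([231.2])]
```

View pics/side7z.png

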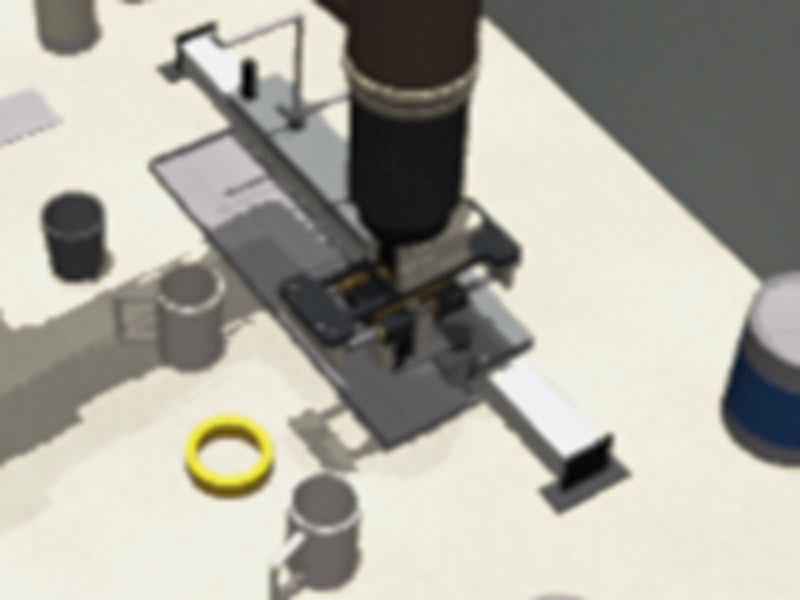

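View pics/top7z.png

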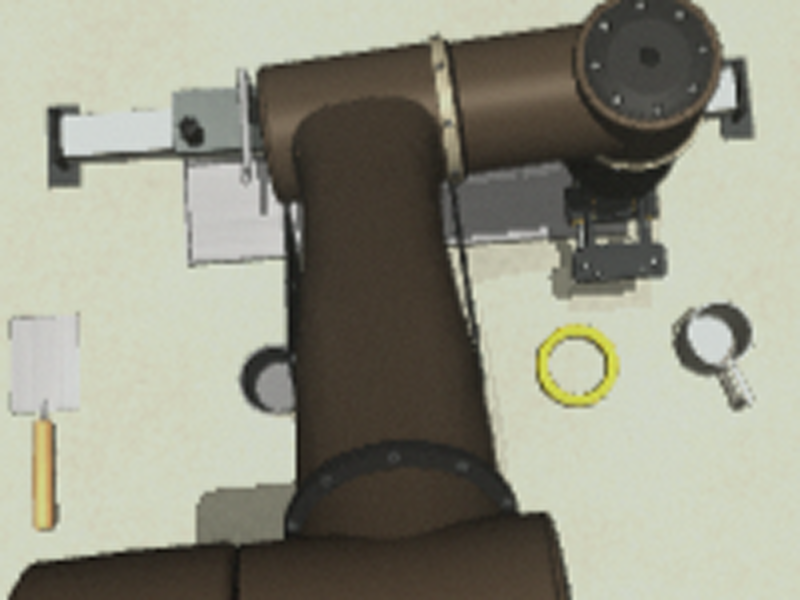

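>>> move_arm:
  increments:
    - [[0.3, -4.5, 0.1], 0]
    - [[0.6, -4.5, 0.1], 0]
    - [[0.8, -4.4, 0.1], 0]
    - [[1.2, -4.2, 0.1], 0]
    - [[1.4, -4.1, 0.1], 0]
    - [[1.7, -4.0, 0.1], 0]
    - [[2, -3.9, 0.1], 0]
    - [[2.3, -3.8, 0.1], 0]

```text
clock: 10.5
tool_pos: [0.5666, -0.1899, 0.0841]
orientation: [-179.1, -1.6, -87.9]
force: [2.6, 5.2, -3.6]
opening: 0.0151
```

```bash
python3 snap.py 8 top; 
python3 rackm.py 8
```

```text
10.55 [ 0.56686566 -0.1902931   0.08413401] [-179.0637038    -1.5764719   -87.89301583] [ 2.85941159  4.56066409 -4.33816124] 0.015396092146758153 [  1.18413035  19.92398044 -21.66227332   2.11840283 -47.47133993
  -0.48346743]
[array([209.5]), array([209.8]), array([209.9])]
[array([230.5]), array([230.4]), array([230.4])]
[array([231.3]), array([231.3]), array([231.2])]
```

>>> move_arm:
  increments:
    - [[2.4, -4.1, 0.1], 0]
    - [[2.7, -3.9, 0.1], 0]
    - [[3, -3.7, 0.1], 0]
    - [[3.3, -3.5, 0.1], 0]
    - [[3.6, -3.2, 0.1], 0]
    - [[3.8, -2.9, 0.1], 0]
    - [[4, -2.6, 0.1], 0]
    - [[4.2, -2.3, 0.1], 0]

```text
clock: 11.35
tool_pos: [0.5858, -0.211, 0.0841]
orientation: [-179.8, -1.1, -87.9]
force: [-2.3, 4.1, -0.9]
opening: 0.0156
```

```bash
python3 snap.py 9 top; 
python3 rackm.py 9
```

```text
11.4 [ 0.58639251 -0.21142765  0.08411534] [-179.76472707   -1.16145167  -87.89828906] [-1.01277296  2.51350792 -0.38472956] 0.015176550632276178 [ -1.18109483  22.40178096 -17.40176665   1.49824036 -49.90465239
   2.32311782]
[array([209.8]), array([209.8]), array([210.2])]
[array([230.4]), array([230.6]), array([230.4])]
[array([231.3]), array([231.3]), array([231.2])]
```

>>> move_arm:
  increments:
    - [[4.4, -2.9, 0.1], 0]
    - [[4.7, -2.5, 0.1], 0]
    - [[4.9, -2.1, 0.1], 0]
    - [[5, -1.7, 0.1], 0]
    - [[5.1, -1.3, 0.1], 0]
    - [[5.2, -0.9, 0.1], 0]
    - [[5.3, -0.5, 0.1], 0]
    - [[5.3, -0.2, 0.1], 0]

```text
clock: 12.2
tool_pos: [0.6217, -0.2232, 0.0841]
orientation: [179.6, -1.0, -88.0]
force: [-5.3, 4.2, -0.2]
opening: 0.0151
```

```bash
python3 snap.py 10 top; 
python3 rackm.py 10
```

```text
12.25 [ 0.62250913 -0.22324405  0.08409089] [179.65798402  -1.03196594 -87.988287  ] [-2.80747873  3.90156637  0.89835605] 0.01517313445528548 [ -2.24331103  25.79459118 -11.65679489   1.32352932 -52.82052999
   3.44959217]
[array([209.5]), array([209.5]), array([209.7])]
[array([230.4]), array([230.4]), array([230.3])]
[array([231.2]), array([231.2]), array([231.2])]
```

>>> move_arm:
  increments:
    - [[3, 0, 0.1], 0]
    - [[3, 0, 0.1], 0]
    - [[3, 0, 0.1], 0]
    - [[3, 0, 0], 0]
    - [[4, 0, 0], 0]
    - [[4, 0, 0], 0]
    - [[4, 0, 0], 0]
    - [[0, 0, 0], 0]

```text
clock: 13.05
tool_pos: [0.626, -0.2233, 0.0839]
orientation: [177.4, -0.8, -88.2]
force: [-1.3, 4.2, -2.1]
opening: 0.0153
```

```bash
python3 snap.py 11 top; 
python3 rackm.py 11
```

```text
13.1 [ 0.62635152 -0.22327425  0.08390442] [177.44006137  -0.76764849 -88.23980494] [-6.83277812  3.73371705  1.81816651] 0.01511191903481759 [ -2.29587221  27.28525163  -9.09794325   1.1394678  -56.12161805
   3.38304317]
[array([210.1]), array([209.9]), array([209.8])]
[array([230.5]), array([230.6]), array([230.4])]
[array([231.3]), array([231.3]), array([231.2])]
```

>>> move_arm:
  increments:
    - [[0, 0, 0], 0]
    - [[0, 0, 0], 0]
    - [[0, 0, 0], 0]
    - [[0, 0, 5], 0]
    - [[0, 0, 10], 0]
    - [[0, 0, 20], 0]
    - [[0, 0, 25], 0]
    - [[0, 0, 25], 0]
  jaw: -0.1

```text
clock: 13.9
tool_pos: [0.6283, -0.2254, 0.1724]
orientation: [177.5, -1.0, -88.2]
force: [0.7, 0.7, 0.2]
opening: 0.0394
```

>>> move_arm:
  increments:
    - [[0, 0, 40], 0]
    - [[0, -10, 40], 0]
    - [[-20, -20, 20], -0.1]
    - [[-30, -25, 10], -0.1]
    - [[-30, -25, 0], -0.1]
    - [[-30, -25, 0], -0.1]
    - [[-30, -25, 0], -0.1]
    - [[-30, -20, 0], -0.1]
  jaw: 1

```text
clock: 14.7
tool_pos: [0.4581, -0.379, 0.3017]
orientation: [178.7, -1.1, -123.4]
force: [0.5, -0.6, 0.8]
opening: 0.0874
```

```bash
python3 snap.py 12 top side wrist; 
python3 rackm.py 12; python3 - <<'E'
import cv2
a=cv2.imread("pics/side12.png");cv2.imwrite("pics/side12z.png",cv2.resize(a[150:300,190:390],None,fx=4,fy=4,interpolation=cv2.INTER_CUBIC))
a=cv2.imread("pics/top12.png");cv2.imwrite("pics/top12z.png",cv2.resize(a[130:280,150:350],None,fx=4,fy=4,interpolation=cv2.INTER_CUBIC))
E
```

```text
14.85 [ 0.45785898 -0.3791855   0.3021337 ] [ 178.69772575   -1.08914513 -123.30188947] [ 0.38557694 -0.20686732 -0.00978764] 0.08733883137789958 [-20.29373245  11.52073546  -2.30990229   0.78586221 -77.68462099
 -13.19830978]
[array([209.7]), array([209.7]), array([209.7])]
[array([230.5]), array([230.4]), array([230.4])]
[array([231.3]), array([231.2]), array([231.2])]
```

View pics/side12z.png

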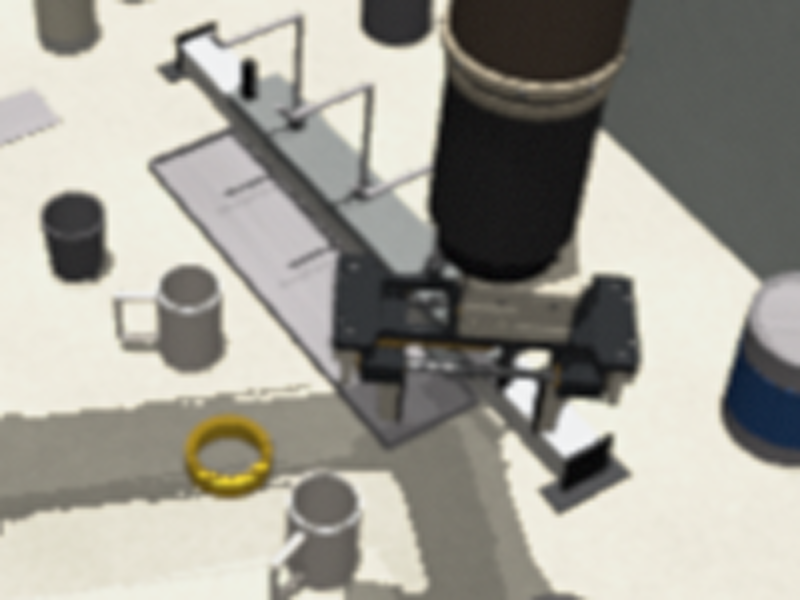

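View pics/top12z.png

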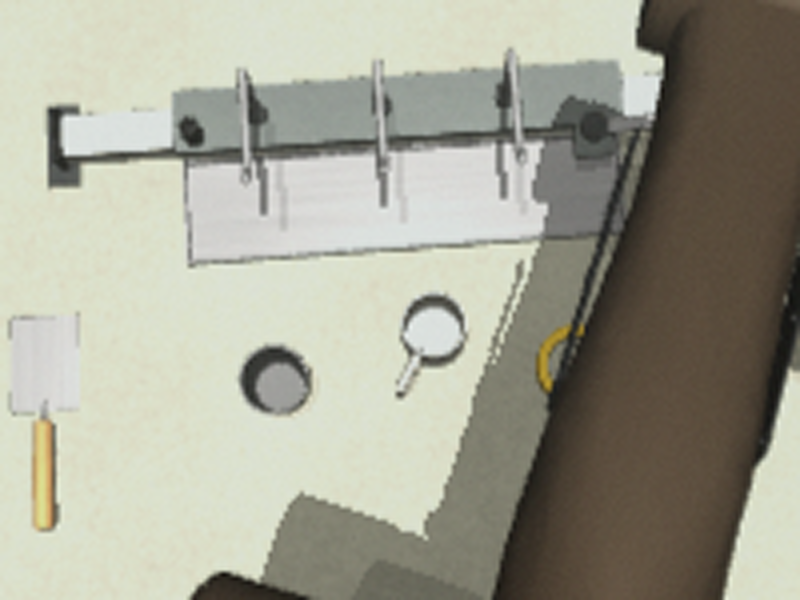

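View pics/wrist12.png

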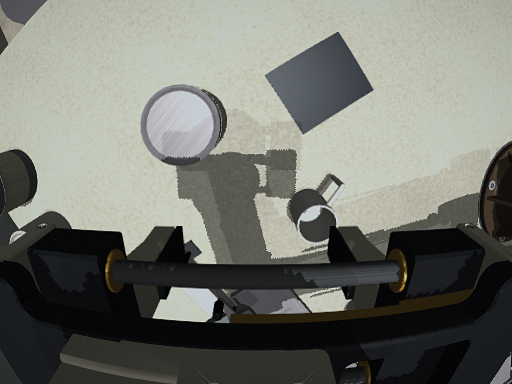

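```bash
cat > ov.py <<'E'
from edge import *
def jugpts(c,h):
    a=np.radians(h);d=np.array([np.cos(a),np.sin(a)]);t=np.linspace(0,2*np.pi,40)
    C=[np.c_[c[0]+.03*np.cos(t),c[1]+.03*np.sin(t),0*t+z] for z in (0,.085)]
    H=[[r,z] for r,z in [(.03,.070),(.064,.070),(.064,.016),(.03,.016)]]
    C.append(np.array([[*(np.array(c)+r*d),z] for r,z in H]));return C
def overlay(name,tag,curves,box,k,out):
    s=pickle.load(open(f"{name}{tag}.pkl","rb"));x0,x1,y0,y1=box
    a=cv2.resize(s["color"][y0:y1,x0:x1,::-1],None,fx=k,fy=k,interpolation=cv2.INTER_CUBIC)
    for c in curves:
        uv=np.array([wproj(s,p) for p in c]) if name=="wrist" else proj(s,c)
        q=((uv-[x0,y0]+.5)*k-.5)
        cv2.polylines(a,[np.round(q*16).astype(np.int32)],False,(0,0,255),1,cv2.LINE_AA,4)
    cv2.imwrite(out,a);return a
E
python3 - <<'E'
from ov import *
B=jugpts((.4208,-.2545),205);A=jugpts((.4356,-.0047),150)
a=overlay("top","1",B,(300,360,195,245),8,"pics/o1.png");b=overlay("side","1",B,(245,305,255,305),8,"pics/o2.png")
c=overlay("top","12",A,(230,290,195,245),8,"pics/o1.png");d=overlay("side","1",A,(205,265,205,255),8,"pics/o2.png")
cv2.imwrite("pics/o.png",cv2.resize(np.vstack([np.hstack([a,b]),np.hstack([c,d])]),(720,600)))
a=overlay("wrist","12",B,(260,380,150,270),5,"pics/ow.png")
s=pickle.load(open("top12.pkl","rb"))
for n,p in [("hook2",[(243,70),(247,178)]),("hook1",[(378,60),(383,168)]),("hook0",[(511,50),(520,158)])]:
    for q,z in zip(p,(.2,.22)):
        w=bp(s,*z4(*q),z)-[.65,0,0];print(n,round(w@ex,4),round(w@ey,4))
w=bp(s,*z4(190,131),.11)-[.65,0,0];print("post",w@ex,w@ey)
E
```

```text
hook2 0.0042 0.1508
hook2 -0.095 0.1505
hook1 0.0046 0.0355
hook1 -0.0948 0.0374
hook0 0.0051 -0.0782
hook0 -0.0946 -0.0767
post -0.021661578894643752 0.20981501666186278
```

View pics/o.png

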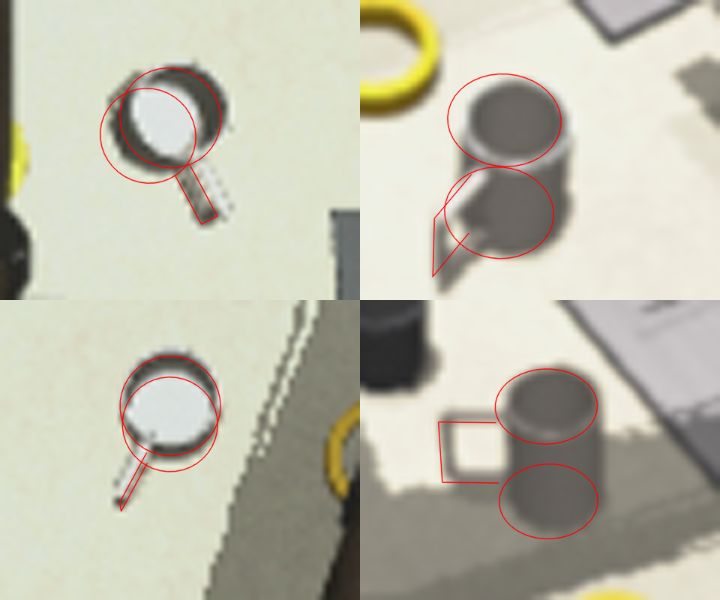

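View pics/ow.png

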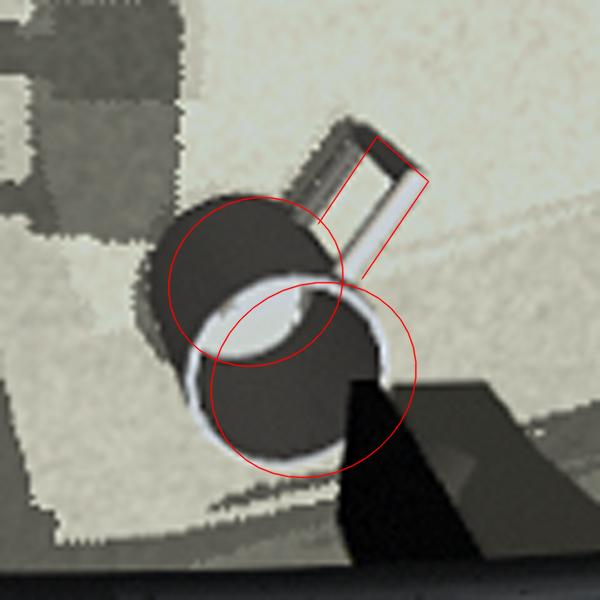

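```bash
cat > fit.py <<'E'
from ov import *
from scipy.optimize import least_squares
def fitc(obs):
    # obs: list (name,tag,u,v,z)
    S=[pickle.load(open(f"{n}{t}.pkl","rb")) for n,t,*_ in obs]
    def P(s,n,X): return wproj(s,X) if n=="wrist" else proj(s,X)[0]
    def f(p):
        return np.concatenate([(P(s,o[0],np.array([p[0],p[1],o[4]]))-o[2:4])*(o[5] if len(o)>5 else 1) for s,o in zip(S,obs)])
    r=least_squares(f,[.45,-.1],x_scale=.01);return r.x,r.fun
E
python3 - <<'E'
from fit import *
def pp(u,v,x0,y0,k): return ((u+.5)/k-.5+x0,(v+.5)/k-.5+y0)
B=[("top","1",*pp(177,116,300,195,6),.085),("side","1",*pp(515-360,122,245,255,6),.085),
   ("wrist","12",*pp(287,368,260,150,5),.085)]
for o in B: print(o[0],fitc([o])[0])
print(fitc(B))
s=pickle.load(open("wrist12.pkl","rb"))
# handle heading from wrist upper bar end: corner actual
print("hand end",wbp(s,*pp(418,180,260,150,5),.072), wbp(s,*pp(357,275,260,150,5),.072))
A=[("top","12",*pp(171,402-300,230,195,6),.085),("side","1",*pp(552-360,406-300,205,205,6),.085)]
for o in A: print(o[0],fitc([o])[0])
print(fitc(A))
E
```

```text
top [ 0.42141438 -0.25886008]
side [ 0.42496492 -0.2589963 ]
wrist [ 0.42530846 -0.26293649]
(array([ 0.42476128, -0.26184281]), array([ 0.77632072, -0.95372825,  0.41131267,  0.66736175,  0.70076945,
        0.38304758]))
hand end [ 0.3654661  -0.28432511  0.072     ] [ 0.39435946 -0.26976672  0.072     ]
top [ 0.43753331 -0.00549939]
side [ 0.43861414 -0.00678011]
(array([ 0.43813322, -0.00606452]), array([ 0.15242596, -0.17067665, -0.21642513, -0.08176316]))
```

>>> move_arm:
  increments:
    - [[-4, 15, -15], -0.07]
    - [[-4, 15, -15], -0.07]
    - [[-4, 15, -15], -0.07]
    - [[-4, 15, -15], -0.07]
    - [[-4, 15, -15], -0.07]
    - [[-4, 15, -15], -0.07]
    - [[-4, 14, -15], -0.07]
    - [[-4, 14, -15], -0.06]

```text
clock: 15.65
tool_pos: [0.4319, -0.2567, 0.1852]
orientation: [179.4, -0.8, -155.4]
force: [-1.1, 0.5, 0.4]
opening: 0.088
```

```bash
python3 snap.py 13 wrist side; python3 - <<'E'
from ov import *
overlay("wrist","13",jugpts((.4245,-.261),205),(180,340,170,330),5,"pics/ow.png")
E
```

```text
15.75 [ 0.4304486  -0.25580899  0.18399945] [ 179.20654966   -0.934145   -155.2766987 ] [ 0.4883584  -0.59902641  0.36360258] 0.08728126518959227 [ -8.32717873   6.76956516 -23.50725529  -0.17806939 -60.93899066
 -56.86784129]
```

View pics/ow.png

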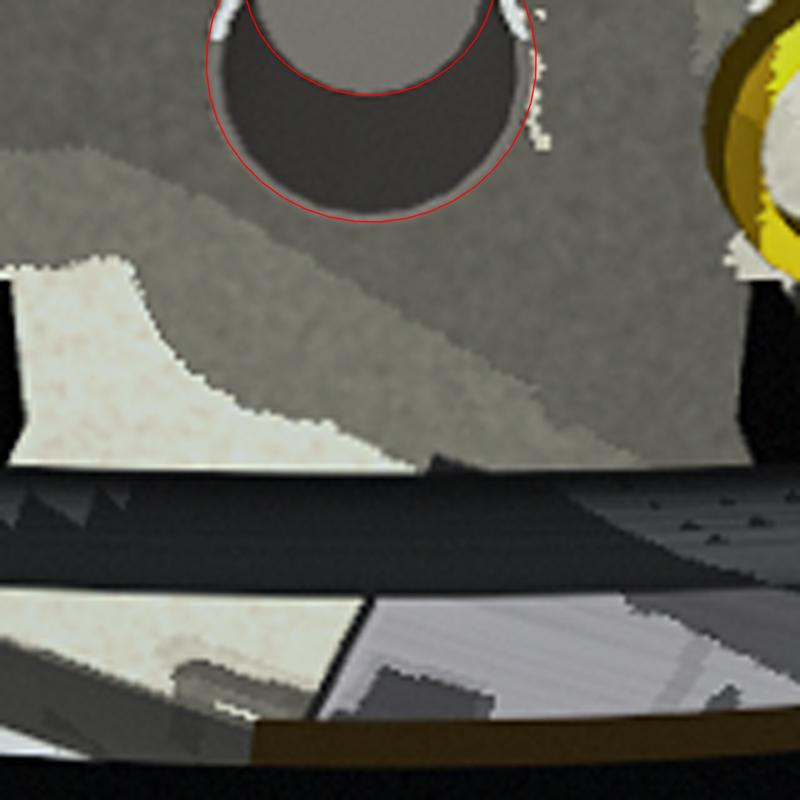

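View pics/side13.png

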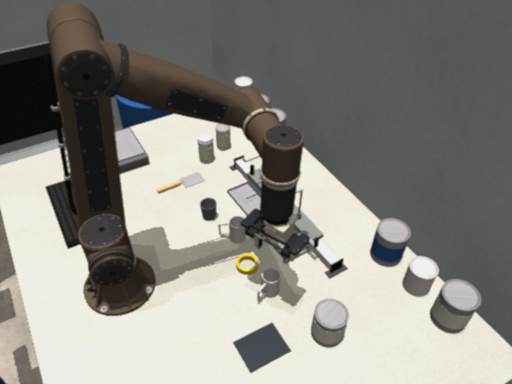

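```bash
python3 - <<'E'
from ov import *
overlay("wrist","13",jugpts((.4245,-.261),205),(190,310,100,220),6,"pics/ow2.png")
E
```

```text
(no output)
```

View pics/ow2.png

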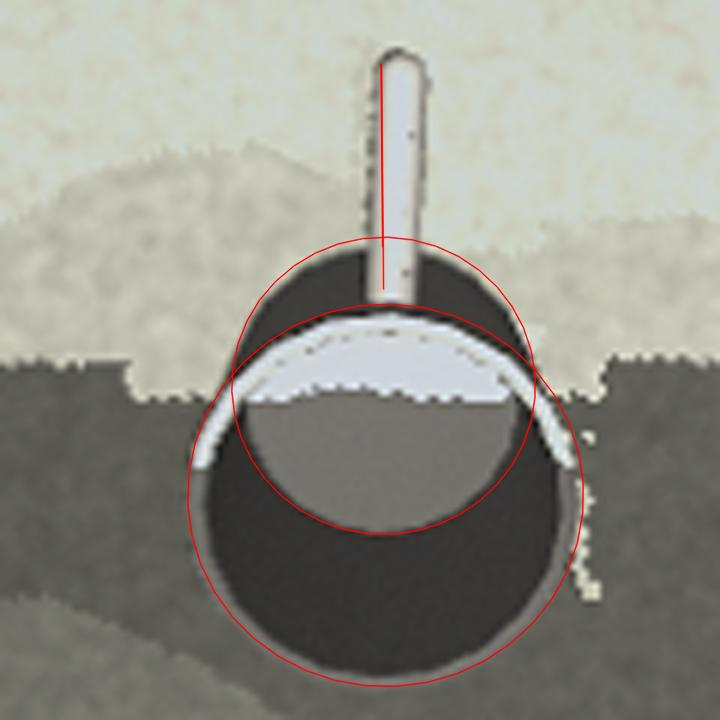

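>>> move_arm:
  increments:
    - [[-2, -2, -15], -0.02]
    - [[-2, -2, -15], -0.02]
    - [[-1, -1, -15], 0]
    - [[0, 0, -15], 0]
    - [[0, 0, -10], 0]
    - [[0, 0, 0], 0]
    - [[0, 0, 0], 0]
    - [[0, 0, 0], 0]

```text
clock: 16.55
tool_pos: [0.4346, -0.2623, 0.1193]
orientation: [179.7, -0.5, -156.4]
force: [0.6, 0.1, 0.0]
opening: 0.0877
```

>>> move_arm:
  increments:
    - [[-4, 0, -14], -0.02]
    - [[-4, 0, -14], 0]
    - [[-3, 0, -14], 0]
    - [[-1, 0, -14], 0]
    - [[-1, 0, -10], 0]
    - [[-1, 0, -6], 0]
    - [[0, 0, -2], 0]
    - [[0, 0, 0], 0]

```text
clock: 17.35
tool_pos: [0.4253, -0.2637, 0.0488]
orientation: [-179.9, 0.0, -157.4]
force: [-0.7, 1.0, 0.5]
opening: 0.0874
```

Centred; close.

>>> move_arm:
  increments:
    - [[0, 1, -1], 0]
    - [[0, 1, -1], 0]
    - [[0, 0, -1], 0]
    - [[0, 0, 0], 0]
    - [[0, 0, 0], 0]
    - [[0, 0, 0], 0]
    - [[0, 0, 0], 0]
    - [[0, 0, 0], 0]
  jaw: -1

```text
clock: 18.15
tool_pos: [0.4264, -0.2616, 0.047]
orientation: [-179.8, 0.1, -157.4]
force: [-0.3, 0.7, -0.5]
opening: 0.0603
```

>>> move_arm:
  increments:
    - [[0, 0, 0], 0]
    - [[0, 0, 0], 0]
    - [[0, 0, 5], 0]
    - [[0, 0, 10], 0]
    - [[0, 0, 20], 0]
    - [[0, 0, 25], 0]
    - [[0, 0, 25], 0]
    - [[0, 0, 25], 0]

```text
clock: 18.95
tool_pos: [0.4227, -0.2608, 0.1602]
orientation: [179.9, -0.3, -157.4]
force: [0.7, -0.9, -1.7]
opening: 0.0602
```

```bash
python3 snap.py 14 wrist side; python3 - <<'E'
from ov import *
a=overlay("wrist","14",[],(170,330,90,250),4,"pics/ow2.png")
E
```

```text
19.05 [ 0.42515733 -0.2616507   0.16290222] [-1.79812075e+02  5.00892355e-02 -1.57382180e+02] [ 0.55062427 -0.24745776 -2.59764065] 0.060568327698107494 [ -8.90506642   6.92031679 -26.52744698   0.160864   -56.41138792
 -58.56602513]
```

View pics/ow2.png

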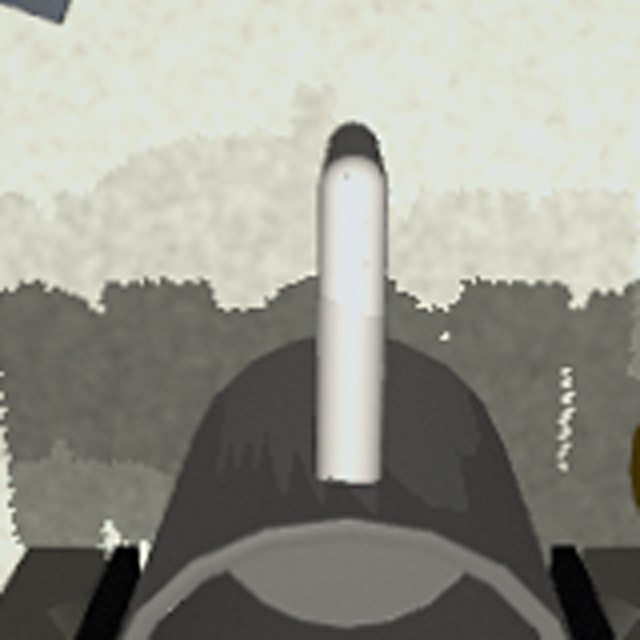

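View pics/side14.png

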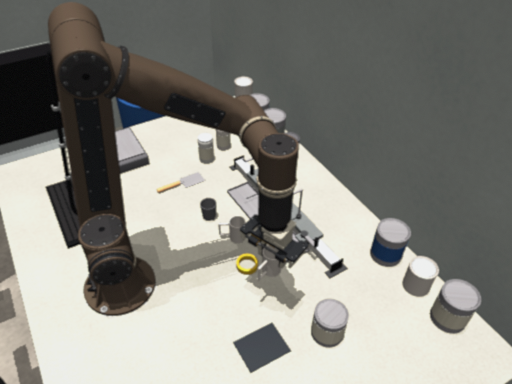

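>>> move_arm:
  increments:
    - [[0, 5, 12], 0.03]
    - [[0, 20, 12], 0.076]
    - [[0, 28, 12], 0.076]
    - [[0, 28, 8], 0.076]
    - [[0, 28, 4], 0.076]
    - [[0, 28, 0], 0.076]
    - [[0, 28, 0], 0.076]
    - [[0, 28, 0], 0.076]

```text
clock: 19.85
tool_pos: [0.4215, -0.0642, 0.2139]
orientation: [-179.8, 0.1, -124.4]
force: [0.6, 0.0, -1.4]
opening: 0.0607
```

>>> move_arm:
  increments:
    - [[0, 32, 0], 0.076]
    - [[0, 32, 0], 0.076]
    - [[5, 32, 0], 0.076]
    - [[10, 32, 0], 0.076]
    - [[10, 32, 0], 0.076]
    - [[15, 32, 0], 0.076]
    - [[15, 30, 0], 0.076]
    - [[10, 25, 0], 0.076]

```text
clock: 20.65
tool_pos: [0.4826, 0.1925, 0.215]
orientation: [-179.9, 0.3, -88.0]
force: [0.6, -0.8, -1.3]
opening: 0.0606
```

>>> move_arm:
  increments:
    - [[4, -3, -2], 0.007]
    - [[4, -1, 0], 0]
    - [[4, 0, 0], 0]
    - [[0, 0, 0], 0]
    - [[0, 0, 0], 0]
    - [[0, 0, 0], 0]
    - [[0, 0, 0], 0]
    - [[0, 0, 0], 0]

```text
clock: 21.45
tool_pos: [0.4945, 0.1883, 0.2125]
orientation: [-180.0, 0.3, -87.6]
force: [-0.4, 0.4, -1.6]
opening: 0.0605
```

```bash
python3 snap.py 15 wrist side top; python3 - <<'E'
from ov import *
def hook(k,rm=.0363,x=-.0405):
    y=rm+.115*(k-1);L=[(.045,0.075),(.045,.2),(-.040,.2),(-.056,.221)]
    return np.array([np.array([.65,0,0])+a*ex+y*ey+np.array([0,0,z]) for a,z in L])
def jug3(tcp,yaw,gz=.047):
    C=jugpts(tcp[:2],yaw)
    for c in C: c[:,2]+=tcp[2]-gz
    return C
from plant import ctrl
o=ctrl.get_obs();J=jug3(o["tool_pos"],o["orientation"][2])
C=[hook(k) for k in range(3)]+J
overlay("side","15",C,(190,390,130,280),4,"pics/os.png")
overlay("top","15",C,(150,350,110,260),4,"pics/ot.png")
overlay("wrist","15",C,(0,512,0,384),1.5,"pics/ow.png")
E
```

```text
21.6 [0.4944899  0.18848067 0.21244045] [-179.98165484    0.24599906  -87.57137375] [ 0.55338308  0.55410148 -1.95007721] 0.0603460995878396 [ 41.97846855   7.32782979 -18.83494482  -0.19861159 -63.66657652
 -39.46204377]
```

View pics/os.png

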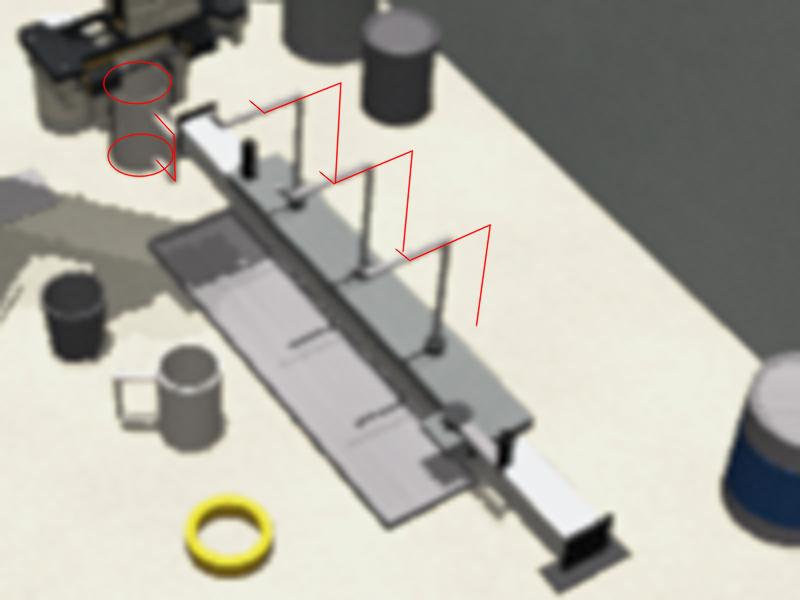

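View pics/ot.png

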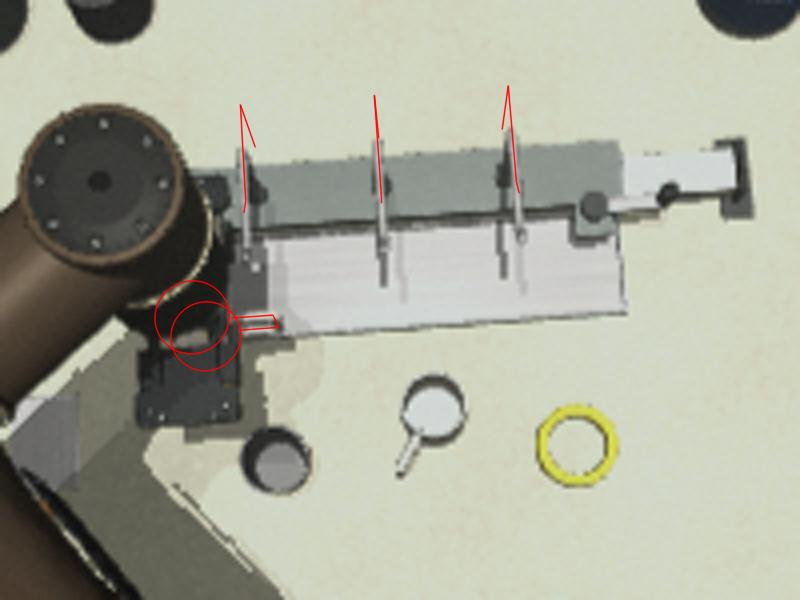

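View pics/ow.png

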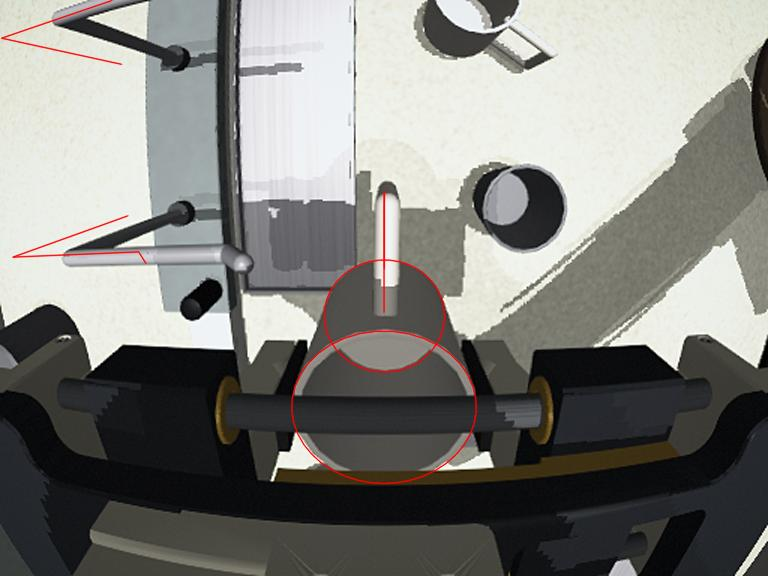

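```bash
cat >> ov.py <<'E'
def hook(k,rm=.0363,x=-.0405):
    y=rm+.115*(k-1);L=[(.045,0.062),(.045,.2),(-.040,.2),(-.056,.217)]
    return np.array([np.array([.65,0,0])+(a+x)*ex+y*ey+np.array([0,0,z]) for a,z in L])
def jug3(tcp,yaw,gz=.047):
    C=jugpts(tcp[:2],yaw)
    for c in C: c[:,2]+=tcp[2]-gz
    return C
E
python3 - <<'E'
from ov import *
C=[hook(k) for k in range(3)]
overlay("side","15",C,(230,330,140,240),6,"pics/os.png")
overlay("top","15",C,(190,290,130,180),7,"pics/ot.png")
overlay("wrist","15",C,(0,200,0,200),4,"pics/ow.png")
E
```

```text
(no output)
```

View pics/os.png

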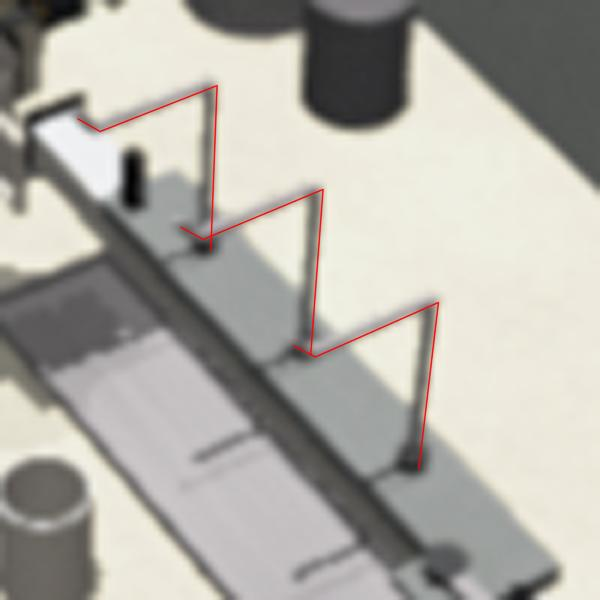

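View pics/ot.png

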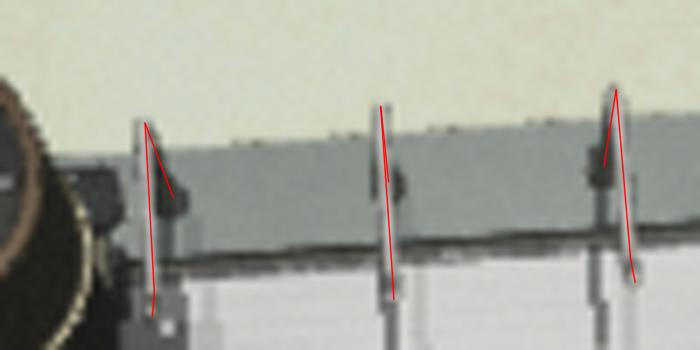

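View pics/ow.png

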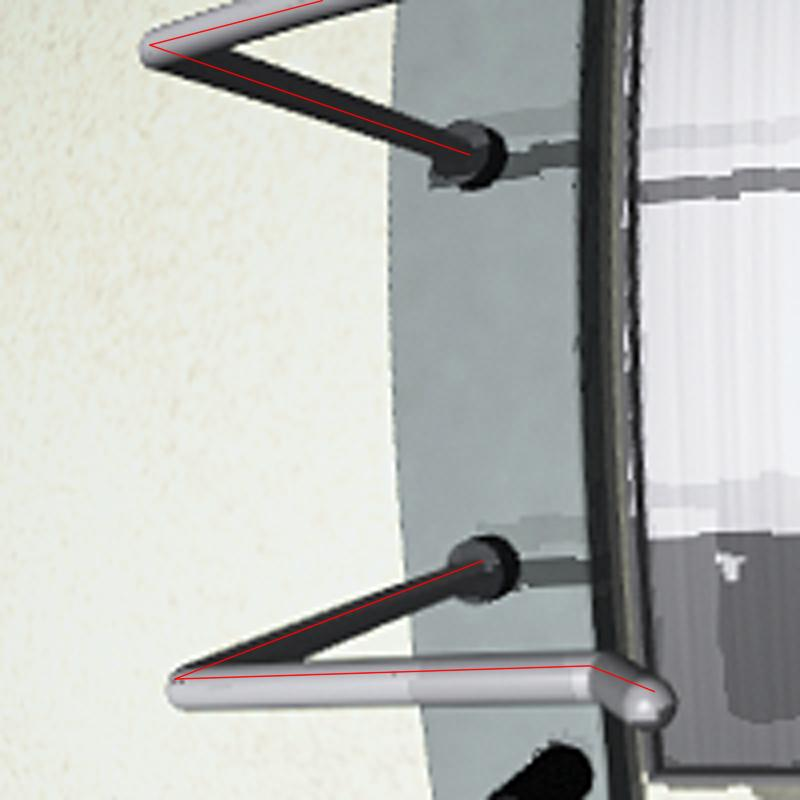

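>>> move_arm:
  increments:
    - [[8, 1.5, 0], 0]
    - [[8, 1, 0], 0]
    - [[8, 0.3, 0], 0]
    - [[8, 0.3, 0], 0]
    - [[8, 0.3, 0], 0]
    - [[6, 0.3, 0], 0]
    - [[4, 0, 0], 0]
    - [[0, 0, 0], 0]

```text
clock: 22.4
tool_pos: [0.5499, 0.1926, 0.2116]
orientation: [180.0, 0.2, -87.6]
force: [-1.1, -0.3, -2.7]
opening: 0.0604
```

```bash
python3 snap.py 16 wrist side; python3 - <<'E'
from ov import *
C=[]
overlay("side","16",C,(190,290,100,200),6,"pics/os.png")
overlay("wrist","16",C,(60,360,60,300),2.6,"pics/ow.png")
E
```

```text
22.5 [0.54936007 0.19257996 0.21172139] [179.98012207   0.20919995 -87.56718398] [-0.06634625  0.44516244 -2.33756419] 0.06050223521466294 [ 38.43071381  12.4275454  -12.57408895  -0.19981537 -64.89162279
 -35.91324195]
```

View pics/os.png

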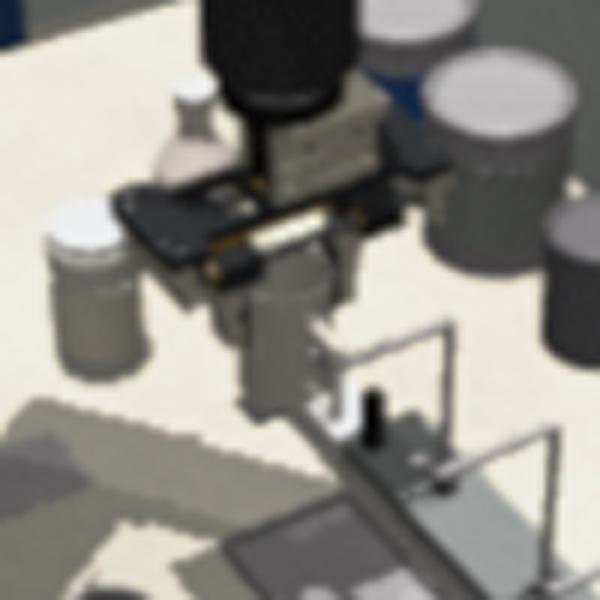

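View pics/ow.png

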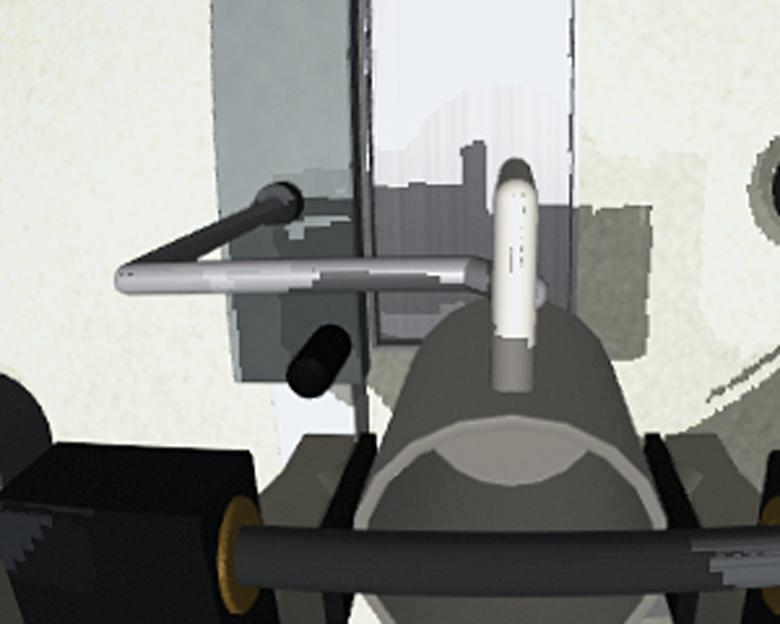

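>>> move_arm:
  increments:
    - [[8, 0.3, 0.2], 0]
    - [[8, 0.3, 0.2], 0]
    - [[8, 0.3, 0.2], 0]
    - [[8, 0.3, 0.2], 0]
    - [[8, 0.3, 0], 0]
    - [[6, 0.3, 0], 0]
    - [[4, 0, 0], 0]
    - [[0, 0, 0], 0]

```text
clock: 23.3
tool_pos: [0.6039, 0.1946, 0.2127]
orientation: [-180.0, 0.2, -87.5]
force: [0.1, -1.6, -1.6]
opening: 0.06
```

>>> move_arm:
  increments:
    - [[0, 0, -5], 0]
    - [[0, 0, -5], 0]
    - [[0, 0, -5], 0]
    - [[0, 0, -5], 0]
    - [[0, 0, -3], 0]
    - [[0, 0, -2], 0]
    - [[0, 0, 0], 0]
    - [[0, 0, 0], 0]

```text
clock: 24.1
tool_pos: [0.6028, 0.1945, 0.1851]
orientation: [180.0, 0.2, -87.5]
force: [0.4, -1.0, -1.0]
opening: 0.0602
```

```bash
python3 snap.py 17 wrist side; python3 - <<'E'
from ov import *
C=[]
overlay("side","17",C,(190,290,100,200),6,"pics/os.png")
overlay("wrist","17",C,(60,360,60,300),2.6,"pics/ow.png")
E
```

```text
24.2 [0.60275988 0.19452798 0.18518438] [179.95640011   0.21447226 -87.52116589] [ 0.11683666  0.18633733 -2.01641585] 0.060303901615602576 [ 35.3859485   18.27325388  -8.13012299  -0.22763427 -63.51688956
 -32.80566459]
```

View pics/os.png

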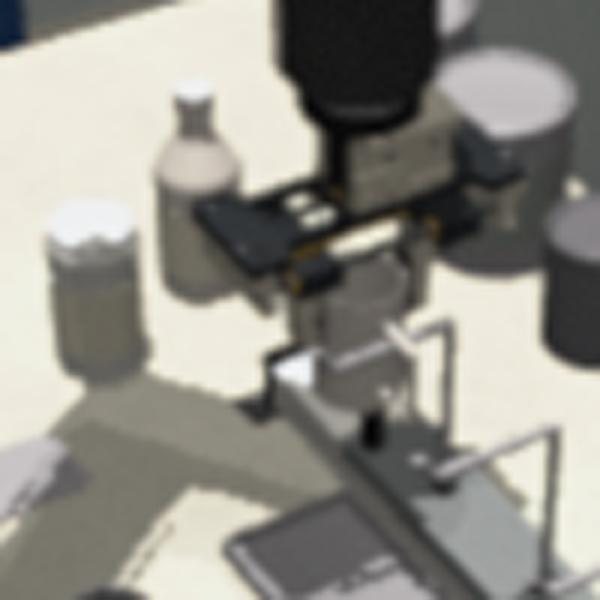

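View pics/ow.png

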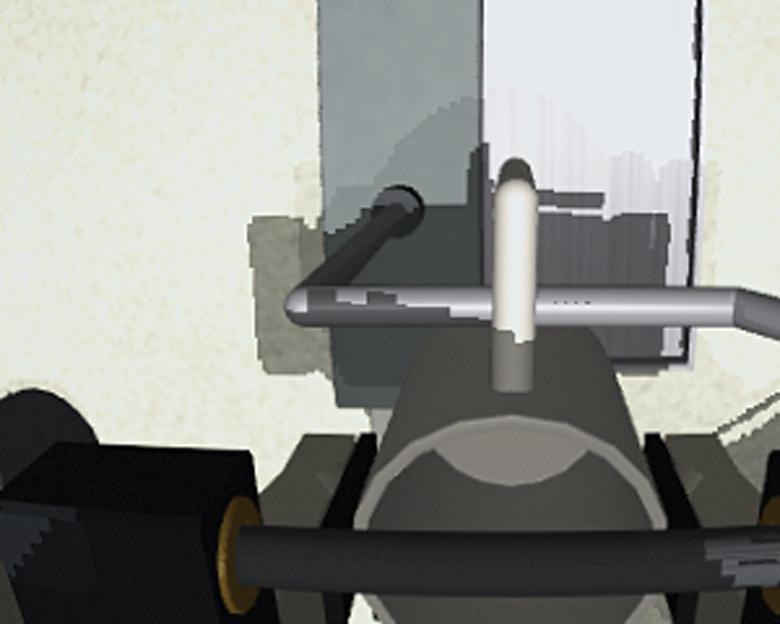

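>>> move_arm:
  increments:
    - [[0, 0, -1.5], 0]
    - [[0, 0, -1.5], 0]
    - [[0, 0, -2], 0]
    - [[0, -0.3, -2], 0]
    - [[0, -0.5, -2], 0]
    - [[0, -0.5, -2], 0]
    - [[0, 0, 0], 0]
    - [[0, 0, 0], 0]

```text
clock: 25.0
tool_pos: [0.6035, 0.1947, 0.1837]
orientation: [-179.6, 0.4, -87.4]
force: [0.1, -0.1, -0.7]
opening: 0.0603
```

```bash
python3 snap.py 18 wrist side; python3 - <<'E'
from ov import *
C=[]
a=overlay("side","18",C,(190,290,100,200),5,"pics/os.png")
b=overlay("wrist","18",C,(100,300,60,260),2.5,"pics/ow.png")
cv2.imwrite("pics/c18.png",cv2.resize(np.hstack([a,b]),(800,400)))
E
```

```text
25.1 [0.60351439 0.1946544  0.18336905] [-179.59364161    0.37968467  -87.4150104 ] [-0.09086614  0.0037346   0.92838144] 0.0601926663476763 [ 35.4201108   18.13642766  -8.63038845  -0.11106152 -62.685918
 -32.78597632]
```

View pics/c18.png

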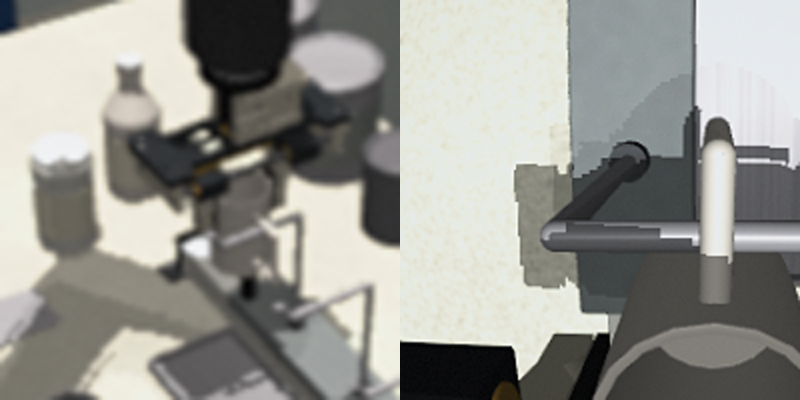

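>>> move_arm:
  increments:
    - [[0, 0, -4], 0]
    - [[0, -0.5, -4], 0]
    - [[0, -0.8, -4], 0]
    - [[0, -1, -4], 0]
    - [[0, -1.3, -4], 0]
    - [[0, -1.6, -4], 0]
    - [[0, -1.6, -4], 0]
    - [[0, 0, 0], 0]

```text
clock: 25.9
tool_pos: [0.6085, 0.1909, 0.165]
orientation: [-178.7, 0.6, -87.2]
force: [-2.2, 0.4, 1.1]
opening: 0.0603
```

```bash
python3 snap.py 19 wrist side; python3 - <<'E'
from ov import *
C=[]
a=overlay("side","19",C,(190,290,100,200),5,"pics/os.png")
b=overlay("wrist","19",C,(100,300,60,260),2.5,"pics/ow.png")
cv2.imwrite("pics/c19.png",cv2.resize(np.hstack([a,b]),(800,400)))
E
```

```text
26.0 [0.60874802 0.19090688 0.16492459] [-178.71075114    0.62736622  -87.19121099] [0.01540757 1.66377317 3.01968808] 0.060232733893849165 [ 35.00446014  18.78124102 -10.40160161   0.1813895  -59.39204034
 -32.29314475]
```

View pics/c19.png

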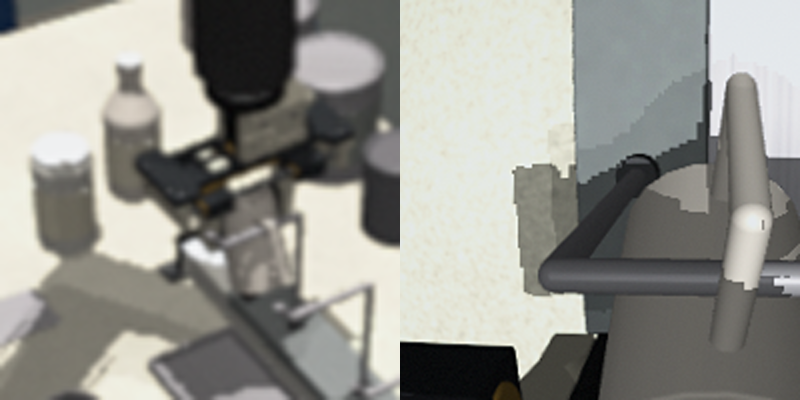

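>>> move_arm:
  increments:
    - [[-1, 0, 0], 0]
    - [[0, 0, 0], 0]
    - [[0, 0, 0], 0]
    - [[0, 0, 0], 0]
    - [[0, 0, 0], 0]
    - [[0, 0, 0], 0]
    - [[0, 0, 0], 0]
    - [[0, 0, 0], 0]
  jaw: 1

```text
clock: 26.8
tool_pos: [0.6075, 0.1904, 0.1631]
orientation: [-178.8, 0.6, -87.2]
force: [0.4, -0.1, -0.0]
opening: 0.0872
```

```bash
python3 snap.py 20 wrist side; python3 - <<'E'
from ov import *
C=[]
a=overlay("side","20",C,(190,290,100,200),5,"pics/os.png")
b=overlay("wrist","20",C,(60,360,60,360),1.667,"pics/ow.png")
cv2.imwrite("pics/c20.png",cv2.resize(np.hstack([a,b[:500,:500]]),(800,400)))
E
```

```text
26.9 [0.60746333 0.19034872 0.16310383] [-178.82067698    0.56875928  -87.22883046] [-0.48717833  0.26391452  0.04385719] 0.08762069025234297 [ 35.02612107  18.81360725 -10.60520406   0.17269991 -59.28045489
 -32.34734129]
```

View pics/c20.png

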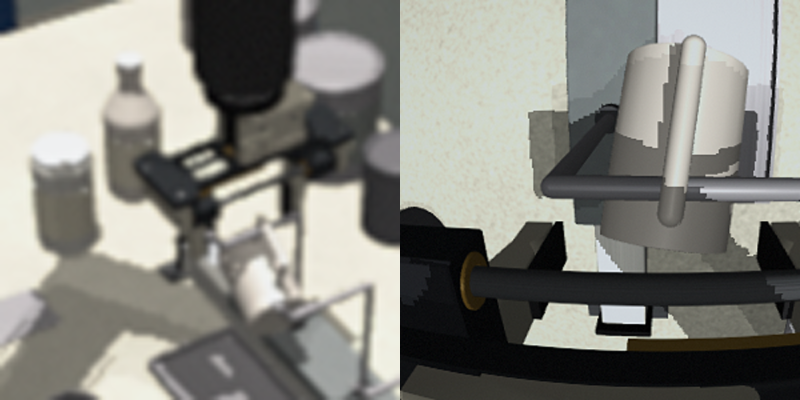

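>>> move_arm:
  increments:
    - [[0, 0, 8], 0]
    - [[0, 0, 15], 0]
    - [[0, 0, 20], 0]
    - [[0, 0, 25], 0]
    - [[0, 0, 25], 0]
    - [[-10, -5, 20], 0]
    - [[-25, -20, 10], 0.05]
    - [[-30, -25, 0], 0.1]

```text
clock: 27.7
tool_pos: [0.5429, 0.1407, 0.2929]
orientation: [-178.8, 0.4, -78.4]
force: [0.3, -0.5, 0.7]
opening: 0.0879
```

>>> move_arm:
  increments:
    - [[-20, -30, 0], 0.13]
    - [[-20, -30, 0], 0.13]
    - [[-15, -30, 0], 0.13]
    - [[-5, -30, -5], 0.13]
    - [[0, -20, -10], 0.13]
    - [[0, -15, -10], 0.13]
    - [[0, -10, -10], 0.1]
    - [[0, 0, 0], 0]

```text
clock: 28.5
tool_pos: [0.4768, -0.0324, 0.2665]
orientation: [-178.1, 0.1, -25.6]
force: [-0.1, 0.4, -0.5]
opening: 0.0875
```

```bash
python3 snap.py 21 wrist side top; python3 - <<'E'
from ov import *
C=jugpts((.438,-.006),150)
a=overlay("side","21",C,(190,390,130,280),4,"pics/os.png")
b=overlay("top","21",C,(150,350,110,260),4,"pics/ot.png")
b=overlay("wrist","21",C,(100,420,40,340),2,"pics/ow.png")
E
```

```text
28.65 [ 0.47784172 -0.03109657  0.26778191] [-1.77990335e+02  8.14611928e-04 -2.58227527e+01] [-0.46684582 -0.04200572  0.59265824] 0.08745836171879225 [ 18.6495927   -0.33320561 -19.20549376  -1.52925704 -69.72673317
  46.04001272]
```

View pics/os.png

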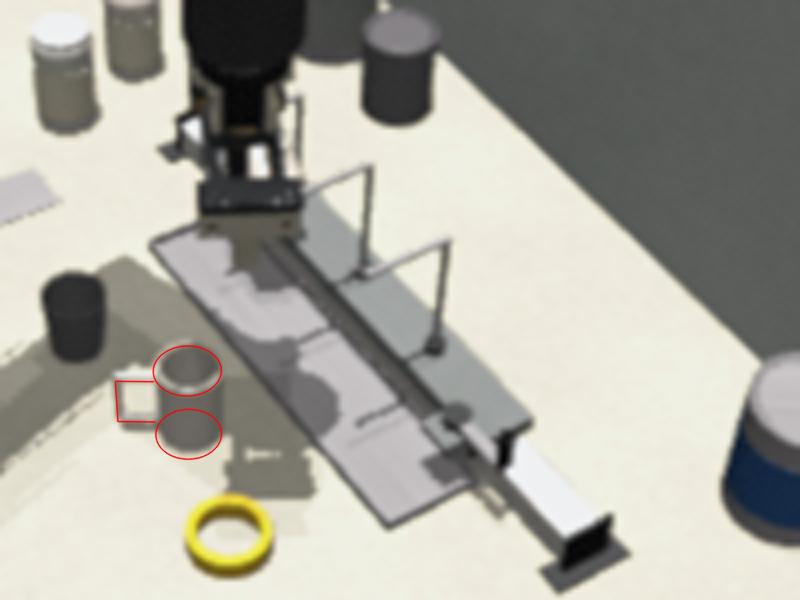

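View pics/ot.png

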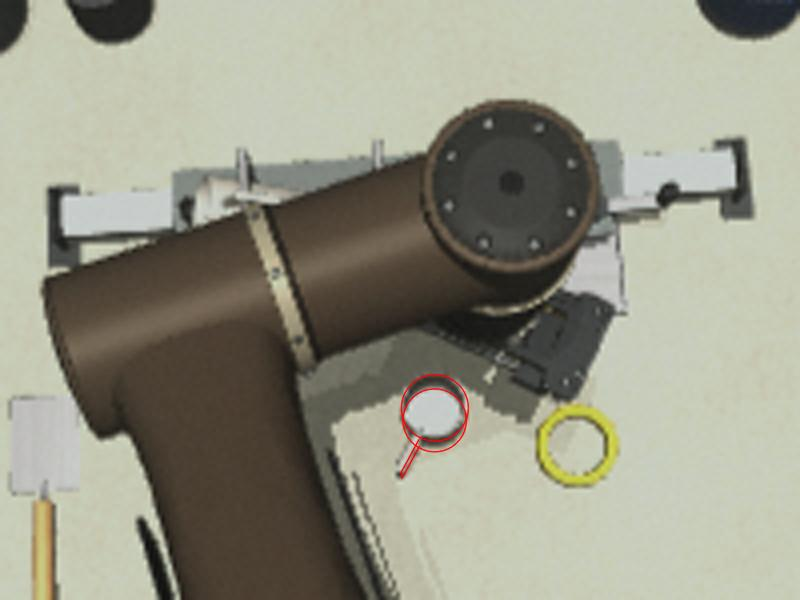

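View pics/ow.png

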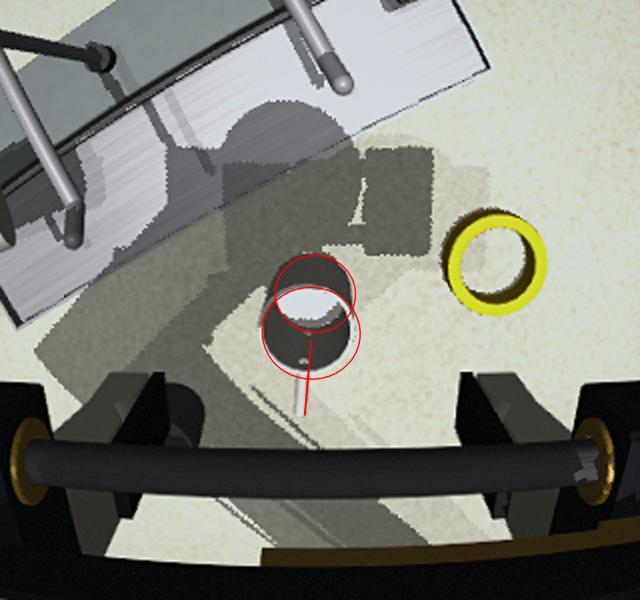

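>>> move_arm:
  increments:
    - [[-6, 4, -14], -0.02]
    - [[-6, 4, -14], -0.02]
    - [[-6, 4, -14], -0.02]
    - [[-6, 4, -14], -0.01]
    - [[-5, 4, -14], 0]
    - [[-4, 4, -14], 0]
    - [[-3, 3, -8], 0]
    - [[0, 0, 0], 0]

```text
clock: 29.45
tool_pos: [0.4444, 0.0026, 0.1789]
orientation: [-177.6, -0.4, -30.6]
force: [0.4, 0.4, 0.5]
opening: 0.0875
```

```bash
python3 snap.py 22 wrist; python3 - <<'E'
from ov import *
C=jugpts((.442,-.005),150)
b=overlay("wrist","22",C,(150,350,90,290),4,"pics/ow.png")
E
```

```text
29.5 [0.44492973 0.00255045 0.17948944] [-177.56241581   -0.46127885  -30.55713373] [ 0.24601879 -0.7477497   0.5147178 ] 0.08753385008325305 [ 24.91879268  -0.48509468 -31.62847951  -1.1996854  -56.59256582
  35.17464865]
```

View pics/ow.png

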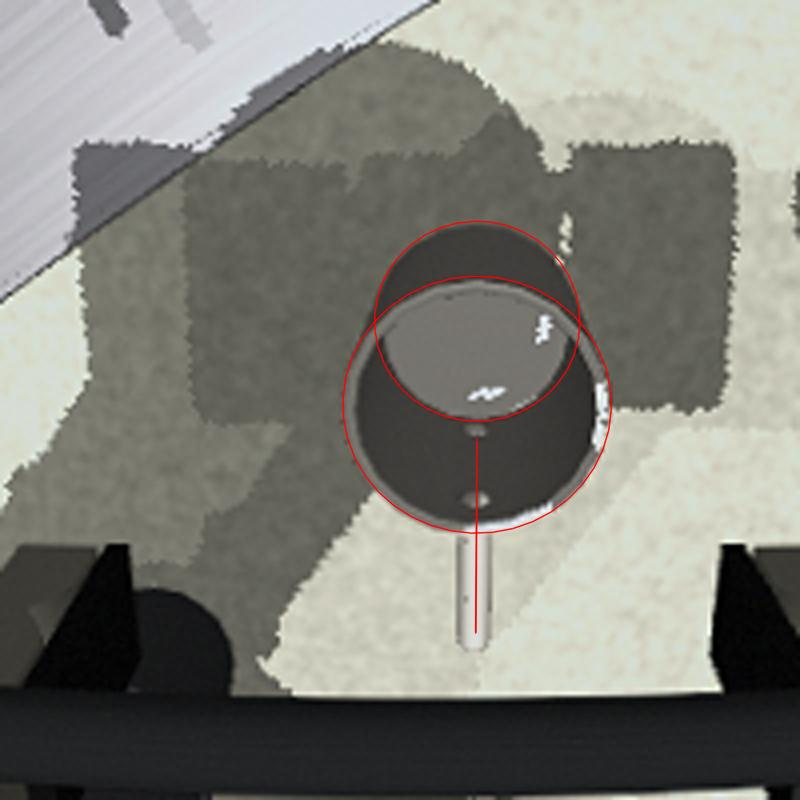

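>>> move_arm:
  increments:
    - [[-1, -3, -12], 0]
    - [[-1, -3, -12], 0]
    - [[-1, -2, -12], 0]
    - [[0, 0, -12], 0]
    - [[0, 0, -12], 0]
    - [[0, 0, -8], 0]
    - [[0, 0, 0], 0]
    - [[0, 0, 0], 0]

```text
clock: 30.3
tool_pos: [0.4451, -0.0063, 0.1099]
orientation: [-177.3, -0.7, -30.7]
force: [0.9, 0.8, 0.3]
opening: 0.0877
```

>>> move_arm:
  increments:
    - [[-2, 0, -12], 0.01]
    - [[-2, 0, -12], 0]
    - [[0, 0, -12], 0]
    - [[0, 0, -12], 0]
    - [[0, 0, -10], 0]
    - [[0, 0, -5], 0]
    - [[0, 0, 0], 0]
    - [[0, 0, 0], 0]

```text
clock: 31.1
tool_pos: [0.4454, -0.0051, 0.0491]
orientation: [-176.9, -1.1, -30.1]
force: [-0.6, 0.0, 0.3]
opening: 0.0878
```

>>> move_arm:
  increments:
    - [[-2, 0, -1], 0.008]
    - [[-2, 0, -1], 0]
    - [[-1, 0, 0], 0]
    - [[0, 0, 0], 0]
    - [[0, 0, 0], 0]
    - [[0, 0, 0], 0]
    - [[0, 0, 0], 0]
    - [[0, 0, 0], 0]
  jaw: -1

```text
clock: 31.9
tool_pos: [0.4408, -0.0047, 0.0484]
orientation: [-176.8, -1.2, -29.6]
force: [0.8, -1.1, -0.3]
opening: 0.061
```

>>> move_arm:
  increments:
    - [[0, 0, 0], 0]
    - [[0, 0, 0], 0]
    - [[0, 0, 5], 0]
    - [[0, 0, 15], 0]
    - [[0, 0, 25], 0]
    - [[0, 0, 30], 0]
    - [[0, 0, 30], 0]
    - [[0, 0, 30], 0]

```text
clock: 32.7
tool_pos: [0.4362, -0.0065, 0.185]
orientation: [-177.3, -0.8, -29.6]
force: [0.4, 0.8, -1.4]
opening: 0.0604
```

```bash
python3 snap.py 23 wrist side top; python3 - <<'E'
from ov import *
from plant import ctrl
o=ctrl.get_obs();C=jug3(o["tool_pos"],o["orientation"][2]+180,.047)
a=overlay("side","23",C,(190,390,130,280),4,"pics/os.png")
b=overlay("wrist","23",C,(100,400,60,380),2,"pics/ow.png")
E
```

```text
32.85 [ 0.43784905 -0.00585719  0.18579114] [-177.05887098   -0.93884611  -29.61917437] [-0.24883114  0.2159533  -2.27130813] 0.0607138893405566 [ 24.27220952  -2.01888002 -32.24384529  -1.16464722 -56.85113077
  36.74469583]
```

View pics/os.png

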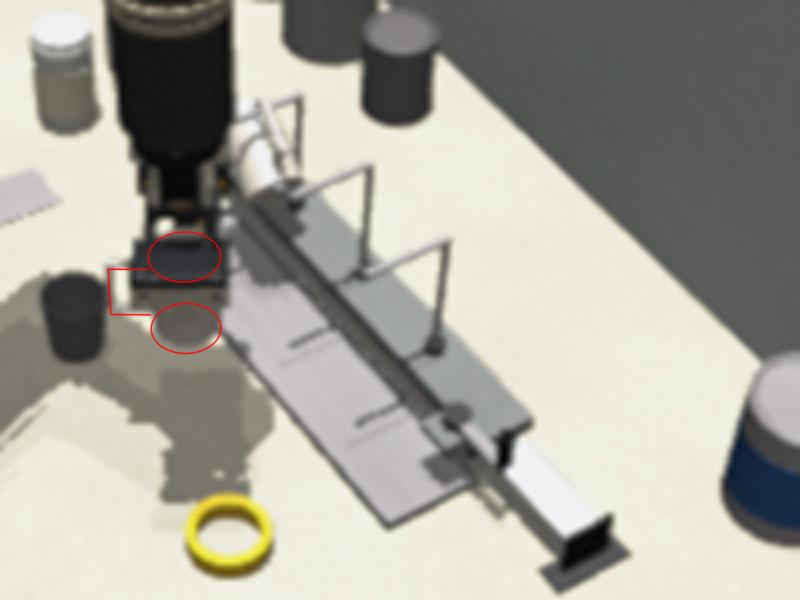

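View pics/ow.png

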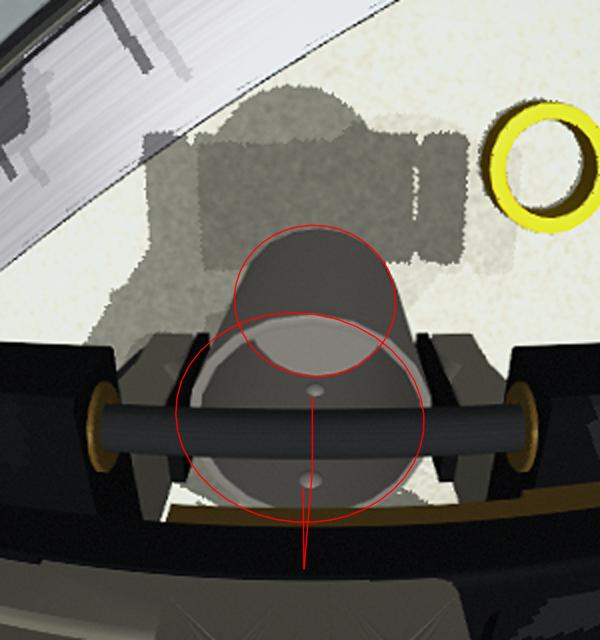

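>>> move_arm:
  increments:
    - [[1, -12, 4], -0.12]
    - [[1, -16, 4], -0.13]
    - [[1, -16, 4], -0.13]
    - [[1, -16, 4], -0.13]
    - [[1, -16, 4], -0.13]
    - [[1, -16, 4], -0.13]
    - [[1, -16, 4], -0.12]
    - [[1, -14, 2], -0.1]

```text
clock: 33.65
tool_pos: [0.4395, -0.1314, 0.2088]
orientation: [-177.7, -0.6, -88.5]
force: [0.4, 0.6, -0.5]
opening: 0.0607
```

>>> move_arm:
  increments:
    - [[10, 0.5, 3], 0.016]
    - [[10, 0.5, 2], 0]
    - [[10, 0.5, 0], 0]
    - [[10, 0.5, 0], 0]
    - [[10, 0.5, 0], 0]
    - [[8, 0.5, 0], 0]
    - [[6, 0, 0], 0]
    - [[0, 0, 0], 0]

```text
clock: 34.45
tool_pos: [0.5079, -0.1274, 0.2102]
orientation: [-178.1, -0.6, -87.3]
force: [-0.6, -1.0, -0.8]
opening: 0.0607
```

```bash
python3 snap.py 24 wrist side top; python3 - <<'E'
from ov import *
from plant import ctrl
o=ctrl.get_obs();C=jug3(o["tool_pos"],o["orientation"][2]+180,.0484)+[hook(0),hook(1)]
a=overlay("side","24",C,(230,350,150,260),6,"pics/os.png")
a=overlay("top","24",C,(190,340,130,240),5,"pics/ot.png")
b=overlay("wrist","24",C,(0,400,60,380),2,"pics/ow.png")
E
```

```text
34.6 [ 0.50678993 -0.12752883  0.21038088] [-178.09482959   -0.59632088  -87.33493783] [-0.42036168  0.2778515  -1.23538796] 0.060881806964989085 [  8.00508435   5.56184469 -21.65055401   0.88161727 -60.94891041
  -5.74584981]
```

View pics/os.png

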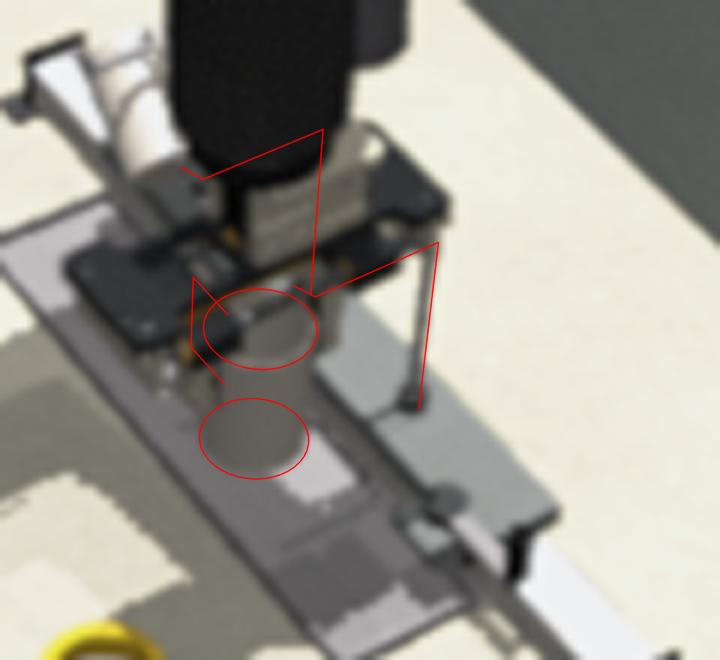

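View pics/ot.png

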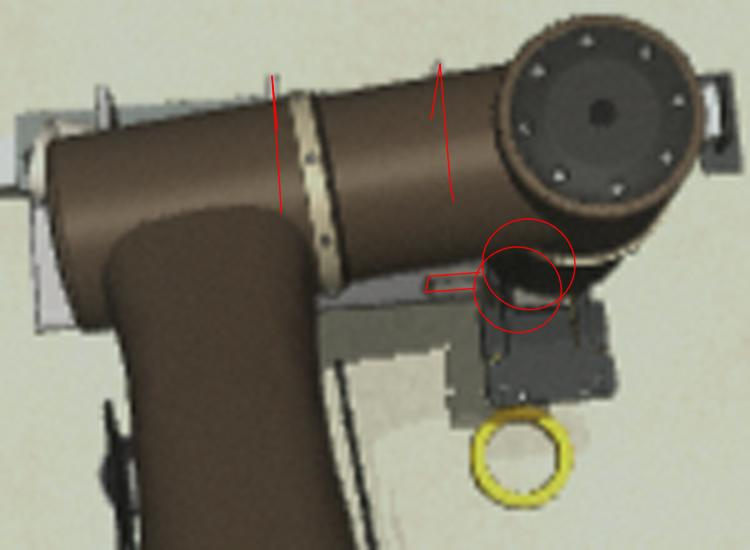

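View pics/ow.png

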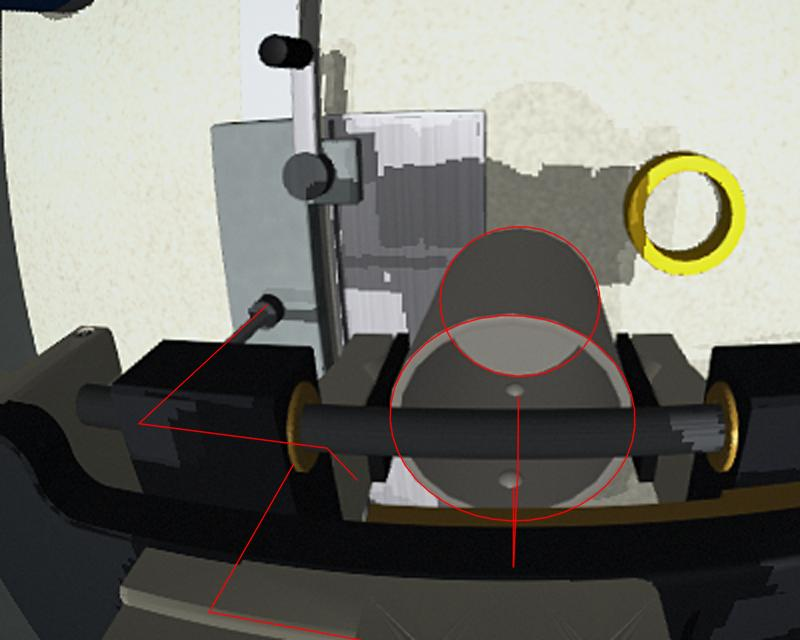

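>>> move_arm:
  increments:
    - [[7, -1, 2], -0.005]
    - [[7, -0.5, 1.5], 0]
    - [[7, 0, 1], 0]
    - [[7, 0.3, 0], 0]
    - [[7, 0.3, 0], 0]
    - [[6, 0.3, 0], 0]
    - [[4, 0, 0], 0]
    - [[0, 0, 0], 0]

```text
clock: 35.4
tool_pos: [0.5557, -0.1284, 0.2158]
orientation: [-178.0, -0.6, -87.7]
force: [-0.7, -0.0, -1.1]
opening: 0.0607
```

```bash
python3 snap.py 25 side top; python3 - <<'E'
from ov import *
from plant import ctrl
o=ctrl.get_obs();C=jug3(o["tool_pos"],o["orientation"][2]+180,.0484)+[hook(0),hook(1)]
a=overlay("side","25",C,(230,350,150,260),6,"pics/os.png")
E
```

```text
35.5 [ 0.55513223 -0.12841822  0.21583309] [-178.03202296   -0.58807364  -87.66422408] [-0.37786153  0.11050238 -0.47680325] 0.0608594386058933 [  7.1738318    9.84803534 -15.77216153   0.84756021 -62.47084182
  -5.20718128]
```

View pics/os.png

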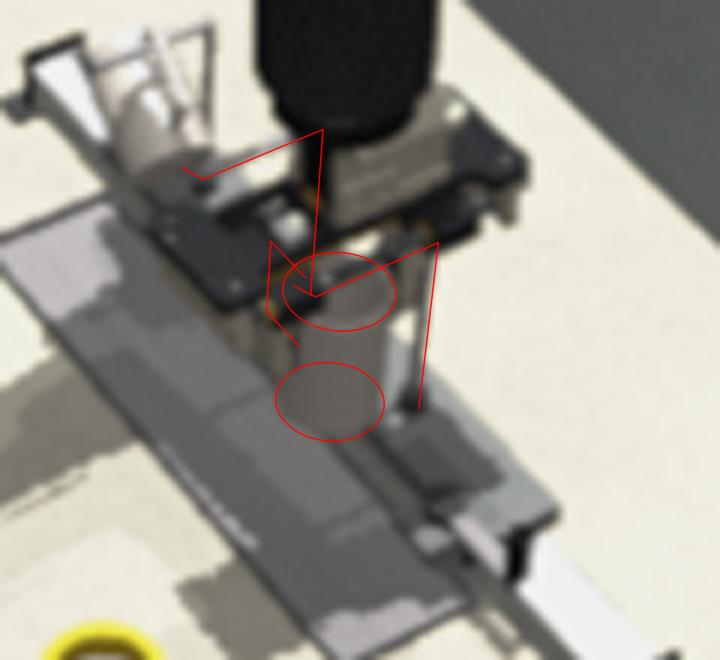

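>>> move_arm:
  increments:
    - [[8, 0.8, 0], 0]
    - [[8, 0.5, 0], 0]
    - [[8, 0.5, 0], 0]
    - [[8, 0.5, 0], 0]
    - [[8, 0.5, 0], 0]
    - [[6, 0.3, 0], 0]
    - [[4, 0, 0], 0]
    - [[0, 0, 0], 0]

```text
clock: 36.3
tool_pos: [0.6097, -0.125, 0.2156]
orientation: [-178.0, -0.6, -87.6]
force: [-0.0, 0.6, -1.6]
opening: 0.0606
```

```bash
python3 snap.py 26 side top wrist; python3 - <<'E'
from ov import *
a=overlay("side","26",[],(230,350,150,260),6,"pics/os.png")
a=overlay("wrist","26",[],(0,512,0,384),1.5,"pics/ow.png")
E
```

```text
36.45 [ 0.60900727 -0.12500333  0.21583686] [-178.0315283    -0.58749307  -87.65538369] [ 0.12989206  0.93168958 -0.5576323 ] 0.06071579123085561 [  6.84152495  14.72546689  -9.40411349   0.82325664 -63.9562446
  -4.83592065]
```

View pics/os.png

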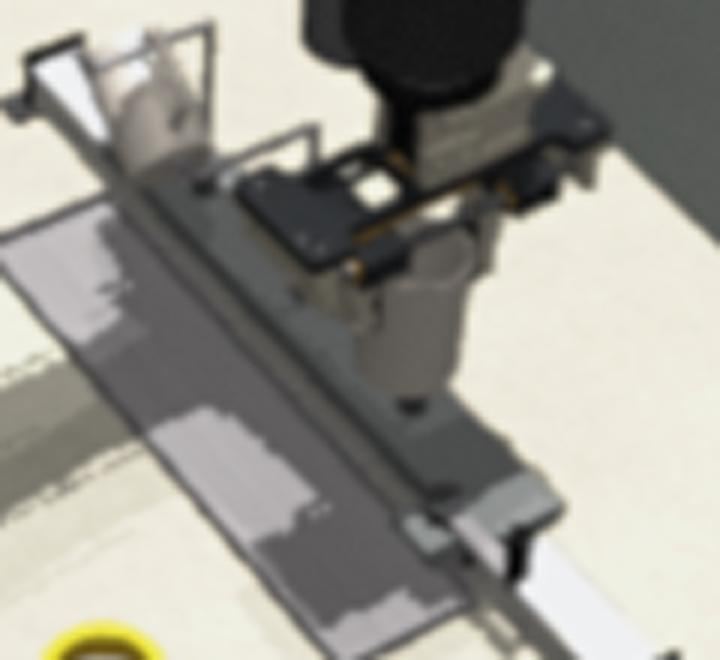

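View pics/ow.png

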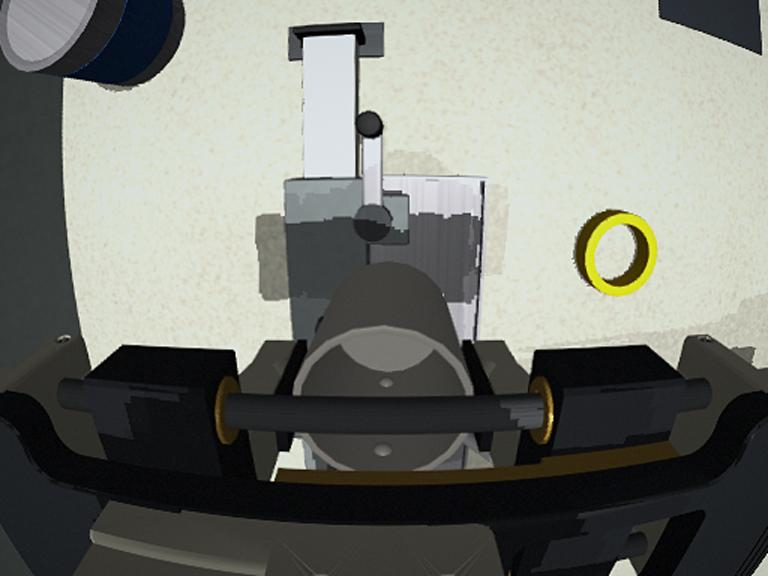

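>>> move_arm:
  increments:
    - [[0, 0, -5], 0]
    - [[0, 0, -5], 0]
    - [[0, 0, -5], 0]
    - [[0, 0, -5], 0]
    - [[0, 0, -4], 0]
    - [[0, 0, -2], 0]
    - [[0, 0, 0], 0]
    - [[0, 0, 0], 0]

```text
clock: 37.25
tool_pos: [0.6078, -0.1251, 0.1874]
orientation: [-178.1, -0.6, -87.7]
force: [0.8, 0.2, -1.1]
opening: 0.0607
```

>>> move_arm:
  increments:
    - [[0, 0, -2], 0]
    - [[0, 0, -2], 0]
    - [[0, 0, -2], 0]
    - [[0, 0, -2], 0]
    - [[0, 0, -2], 0]
    - [[0, 0, -2], 0]
    - [[0, 0, -2], 0]
    - [[0, 0, 0], 0]

```text
clock: 38.05
tool_pos: [0.61, -0.1249, 0.1791]
orientation: [-177.6, -0.6, -87.5]
force: [-1.1, 0.3, 3.1]
opening: 0.0607
```

>>> move_arm:
  increments:
    - [[-0.5, 0.5, -4], 0]
    - [[-0.5, 0.8, -4], 0]
    - [[-0.5, 1, -4], 0]
    - [[-0.5, 1.3, -4], 0]
    - [[-0.5, 1.5, -4], 0]
    - [[0, 0, 0], 0]
    - [[0, 0, 0], 0]
    - [[0, 0, 0], 0]

```text
clock: 38.85
tool_pos: [0.6127, -0.1225, 0.1685]
orientation: [-176.6, -1.0, -87.4]
force: [0.3, 0.4, 1.1]
opening: 0.0605
```

```bash
python3 snap.py 27 side top wrist; python3 - <<'E'
from ov import *
a=overlay("side","27",[],(230,350,150,260),6,"pics/os.png")
a=overlay("wrist","27",[],(0,512,0,384),1.5,"pics/ow.png")
E
```

```text
39.0 [ 0.61270368 -0.12253333  0.16837245] [-176.66504624   -0.95832125  -87.40813972] [ 0.35340502 -0.93987355  1.47581632] 0.06054528997350364 [  7.34407321  16.25779109 -14.18369188   1.47762211 -56.32247255
  -5.50897991]
```

View pics/os.png

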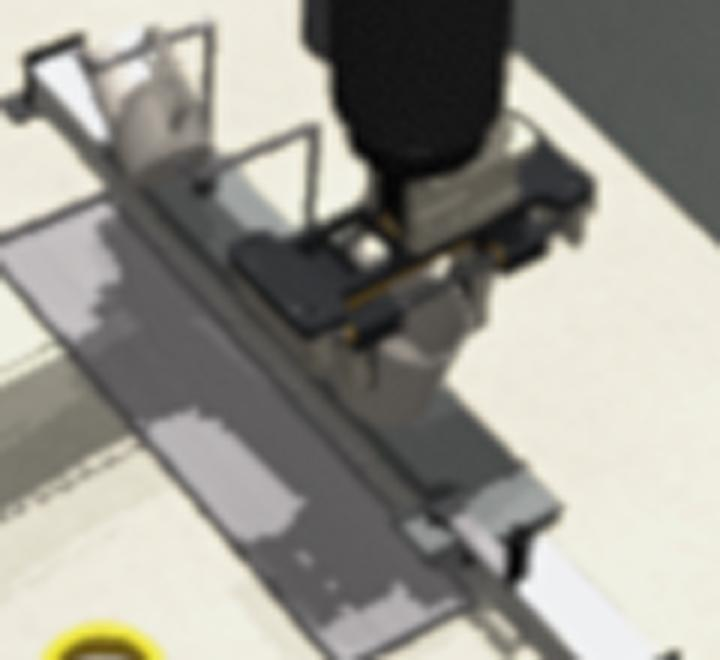

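View pics/ow.png

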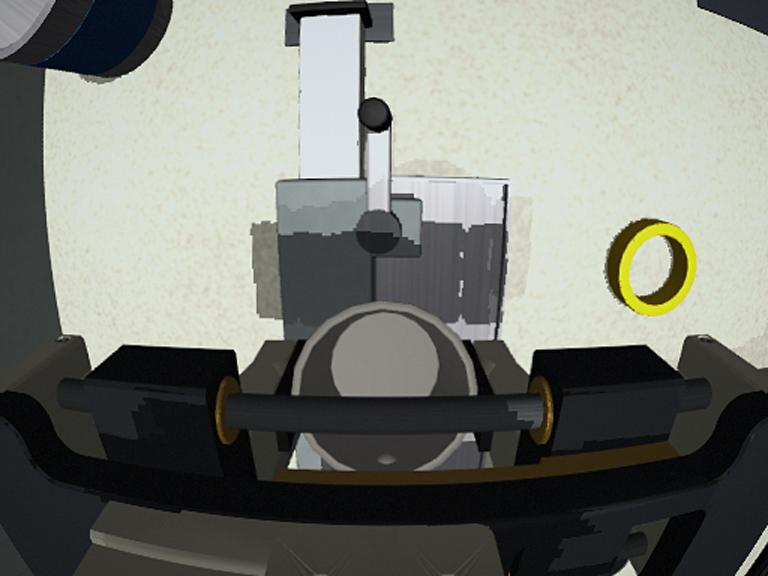

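>>> move_arm:
  increments:
    - [[0, 0, 0], 0]
    - [[0, 0, 0], 0]
    - [[0, 0, 0], 0]
    - [[0, 0, 0], 0]
    - [[0, 0, 0], 0]
    - [[0, 0, 0], 0]
    - [[0, 0, 0], 0]
    - [[0, 0, 0], 0]
  jaw: 1

```text
clock: 39.8
tool_pos: [0.6123, -0.1223, 0.1672]
orientation: [-176.8, -0.9, -87.4]
force: [0.0, 0.3, -0.1]
opening: 0.0877
```

```bash
python3 snap.py 28 side wrist; python3 - <<'E'
from ov import *
a=overlay("side","28",[],(230,350,150,260),6,"pics/os.png")
a=overlay("wrist","28",[],(0,512,0,384),1.5,"pics/ow.png")
E
```

```text
39.9 [ 0.61230542 -0.12229297  0.16721704] [-176.76570435   -0.94001766  -87.41117611] [-0.65352273  0.15852449  0.04995459] 0.08773019405802705 [  7.35597185  16.33336429 -14.22282517   1.44709404 -56.30657036
  -5.51044102]
```

View pics/os.png

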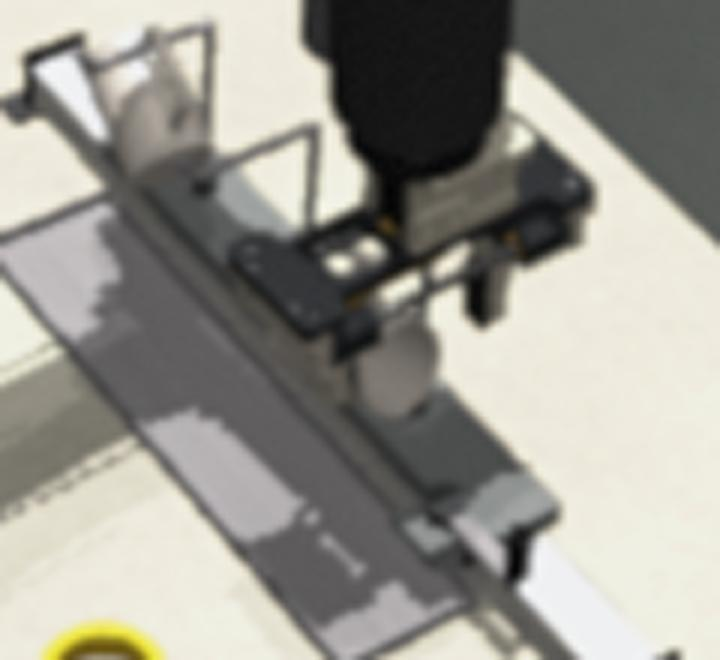

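View pics/ow.png

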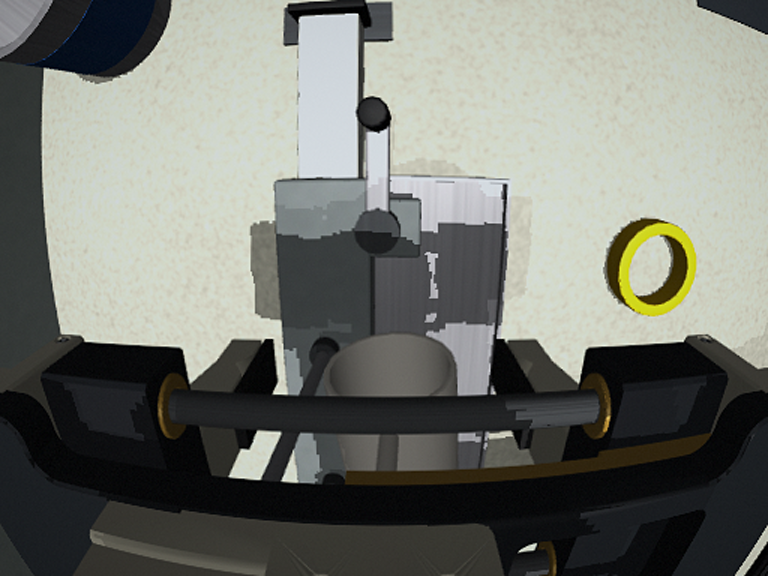

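Hung. Lift straight up, then retreat to the start side for a clear view.

>>> move_arm:
  increments:
    - [[0, 0, 8], 0]
    - [[0, 0, 15], 0]
    - [[0, 0, 20], 0]
    - [[0, 0, 25], 0]
    - [[0, 0, 25], 0]
    - [[0, 0, 25], 0]
    - [[-10, -10, 20], 0]
    - [[-20, -30, 0], 0]

```text
clock: 40.7
tool_pos: [0.5823, -0.1613, 0.3139]
orientation: [-176.8, -1.0, -87.2]
force: [-0.3, -0.8, -1.0]
opening: 0.0876
```

>>> move_arm:
  increments:
    - [[-25, -40, 0], -0.1]
    - [[-25, -40, 0], -0.1]
    - [[-25, -40, 0], -0.1]
    - [[-25, -40, 0], -0.1]
    - [[-25, -40, 0], -0.1]
    - [[-25, -40, 0], -0.1]
    - [[-25, -40, 0], -0.1]
    - [[-25, -40, 0], -0.1]

```text
clock: 41.5
tool_pos: [0.3743, -0.4902, 0.3235]
orientation: [-176.1, -1.0, -134.4]
force: [0.6, -0.8, 0.2]
opening: 0.0878
```

```bash
python3 snap.py 29 side wrist top; python3 rackm.py 29; python3 - <<'E'
from ov import *
a=overlay("side","29",[],(190,390,130,280),4,"pics/os.png")
a=overlay("top","29",[],(150,350,110,260),4,"pics/ot.png")
E
```

```text
41.65 [ 0.3737227  -0.49077902  0.32264422] [-176.15478045   -1.02994931 -134.41229061] [ 0.01017606  0.5123388  -1.03471415] 0.08755606323773636 [-33.48162702   9.9868742   -2.14332386   1.80519425 -74.29546228
 -11.33052344]
[array([198.6]), array([198.7]), array([198.6])]
[array([230.6]), array([230.5]), array([230.4])]
[array([231.3]), array([231.3]), array([231.2])]
```

View pics/os.png

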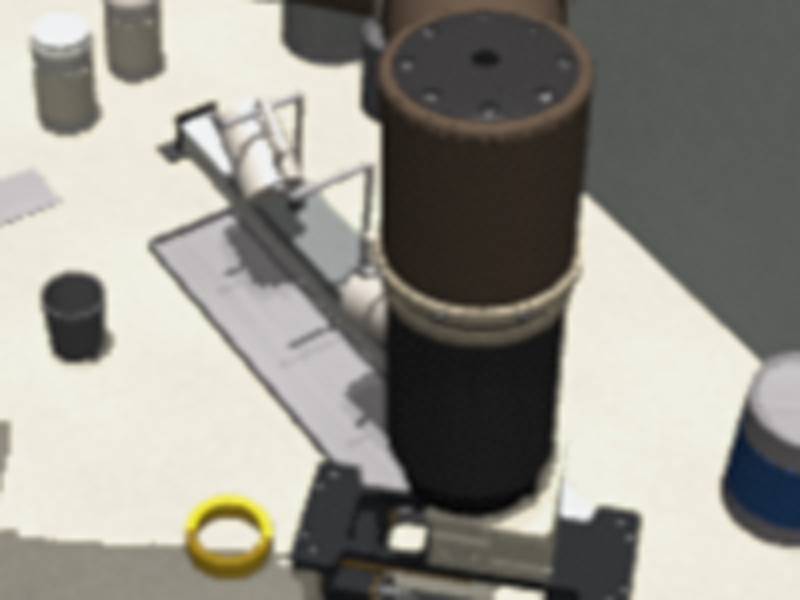

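View pics/ot.png

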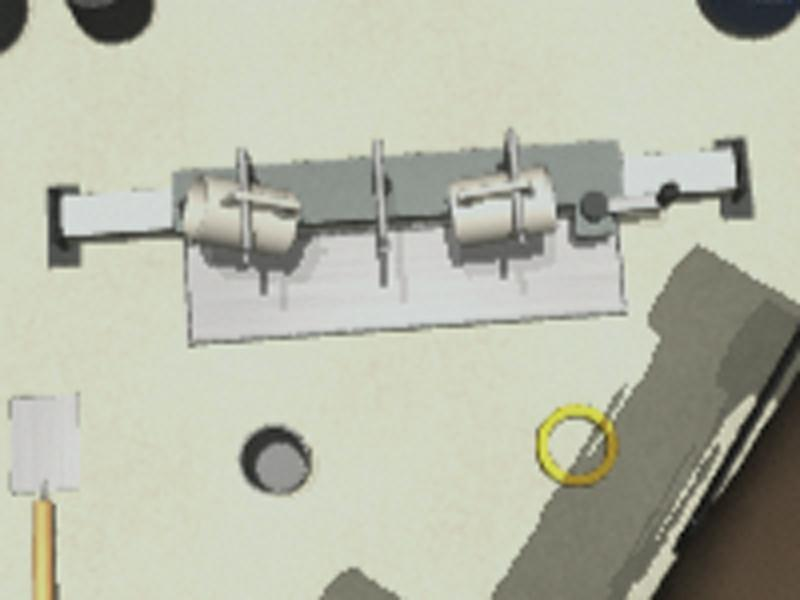

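View pics/top29.png

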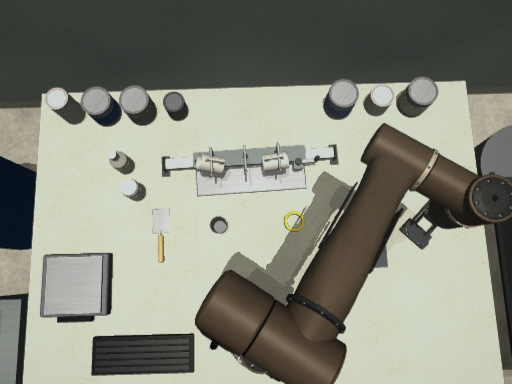

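>>> move_arm:
  increments:
    - [[-10, -15, 0], 0]
    - [[-10, -15, 0], 0]
    - [[-10, -15, 0], 0]
    - [[-10, -15, 0], 0]
    - [[0, 0, 0], 0]
    - [[0, 0, 0], 0]
    - [[0, 0, 0], 0]
    - [[0, 0, 0], 0]

```text
clock: 42.45
tool_pos: [0.3366, -0.548, 0.3264]
orientation: [-176.0, -1.0, -133.8]
force: [0.3, 0.6, -1.2]
opening: 0.0877
```

```bash
python3 snap.py 30 side top; python3 - <<'E'
from ov import *
s=pickle.load(open("top30.pkl","rb"));p=pickle.load(open("top29.pkl","rb"))
d=cv2.absdiff(s["color"],p["color"])[135:190,155:345];print("diff max",d.max())
for c in range(3):
    im=s["color"][:,:,c].copy()
    print([round(1000*edge(s,im,xr,y,z)[0],1) for xr,y,z in [(np.arange(0.005,.025,.003),.225,.062),(np.arange(0.012,.028,.003),-.19,.062)]])
im=s["color"][:,:,1].copy()
for a,b in [(.218,.238),(-.195,-.175)]:
    ys,q=prof(s,im,np.arange(-.115,-.075,.005),a,b,.014);print(round(1000*ys[np.argmin(q)],1))
overlay("top","30",[],(270,350,130,180),9,"pics/ot.png")
E
```

```text
42.55 [ 0.33652609 -0.54813147  0.32638347] [-175.95553259   -0.95681156 -133.83074069] [0.4183716  0.52885407 0.24238963] 0.08756617970546592 [-40.36839927  12.38715351   1.56647707   1.23784189 -75.20246251
  -3.70316567]
diff max 158
[np.float64(231.5), np.float64(-188.4)]
[np.float64(231.5), np.float64(-188.4)]
[np.float64(231.3), np.float64(-188.4)]
227.5
-184.0
```

View pics/ot.png

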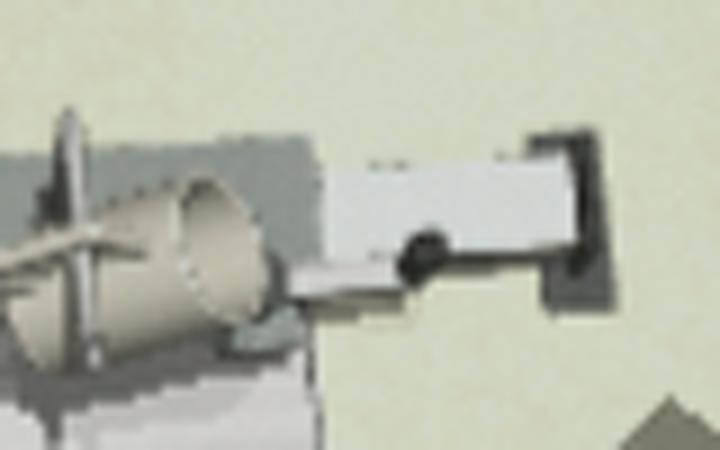

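View pics/side30.png

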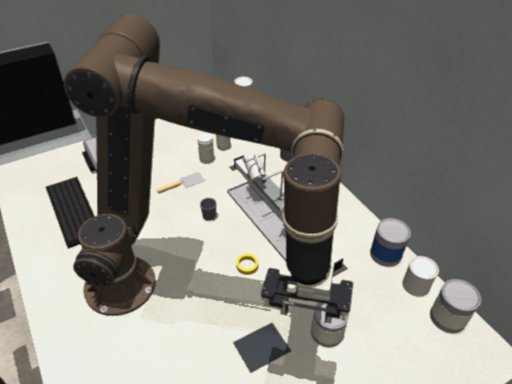

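>>> move_arm:
  increments:
    - [[0, 0, 0], 0]
    - [[0, 0, 0], 0]
    - [[0, 0, 0], 0]
    - [[0, 0, 0], 0]
    - [[0, 0, 0], 0]
    - [[0, 0, 0], 0]
    - [[0, 0, 0], 0]
    - [[0, 0, 0], 0]

```text
clock: 43.35
tool_pos: [0.337, -0.5476, 0.3264]
orientation: [-176.0, -1.0, -133.8]
force: [-0.7, 0.9, 0.6]
opening: 0.0878
```

>>> move_arm:
  increments:
    - [[0, 0, 0], 0]
    - [[0, 0, 0], 0]
    - [[0, 0, 0], 0]
    - [[0, 0, 0], 0]
    - [[0, 0, 0], 0]
    - [[0, 0, 0], 0]
    - [[0, 0, 0], 0]
    - [[0, 0, 0], 0]

```text
clock: 44.15
tool_pos: [0.3369, -0.5476, 0.3264]
orientation: [-176.0, -1.0, -133.8]
force: [0.4, 0.2, -1.2]
opening: 0.0877
```

>>> move_arm:
  increments:
    - [[0, 0, 0], 0]
    - [[0, 0, 0], 0]
    - [[0, 0, 0], 0]
    - [[0, 0, 0], 0]
    - [[0, 0, 0], 0]
    - [[0, 0, 0], 0]
    - [[0, 0, 0], 0]
    - [[0, 0, 0], 0]

```text
clock: 44.95
tool_pos: [0.3369, -0.5476, 0.3264]
orientation: [-176.0, -1.0, -133.8]
force: [-0.2, 0.6, -0.3]
opening: 0.0879
```

>>> move_arm:
  increments:
    - [[0, 0, 0], 0]
    - [[0, 0, 0], 0]
    - [[0, 0, 0], 0]
    - [[0, 0, 0], 0]
    - [[0, 0, 0], 0]
    - [[0, 0, 0], 0]
    - [[0, 0, 0], 0]
    - [[0, 0, 0], 0]

```text
clock: 45.75
tool_pos: [0.3369, -0.5476, 0.3264]
orientation: [-176.0, -1.0, -133.8]
force: [0.3, 0.6, 0.6]
opening: 0.0877
```

```bash
python3 snap.py 31 top; python3 - <<'E'
from ov import *
from plant import ctrl
P=[]
for i in range(6):
    s=ctrl.snapshot("top");P.append(s["color"][135:190,155:345])
    if i: print(cv2.absdiff(P[-1],P[0]).max(),end=" ")
overlay("top","31",[],(190,350,120,200),5,"pics/ot.png")
E
```

```text
45.8 [ 0.33692222 -0.54759594  0.32639779] [-175.96336614   -0.95389814 -133.78421842] [ 1.15913170e+00  4.82838132e-01 -8.35484861e-04] 0.08703444819640686 [-40.307556    12.3676814    1.54482284   1.2353559  -75.20821355
  -3.71706509]
108 106 72 147 155
```

View pics/ot.png

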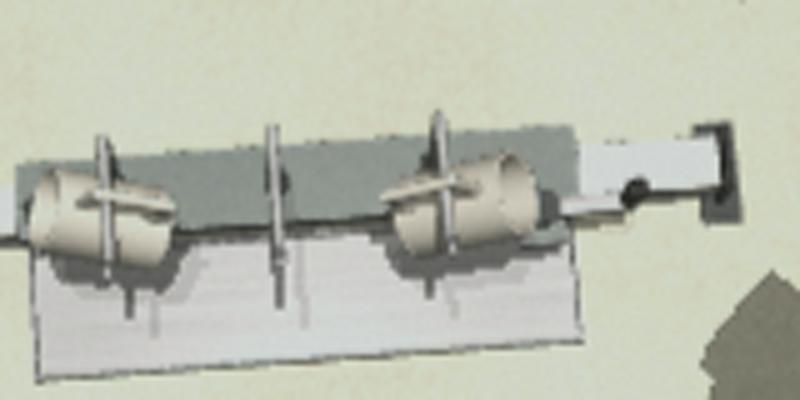

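```bash
python3 - <<'E'
from h import *
from plant import ctrl
P=[]
for i in range(240):
    s=ctrl.snapshot("top");P.append(s["color"][135:190,155:345].astype(int))
    if len(P)>=40 and len(P)%40==0:
        Q=np.array(P[-40:]);r=(Q.max(0)-Q.min(0)).max(2)
        print(ctrl.get_obs()["clock"],"left",(r[:,:90]>30).sum(),"right",(r[:,90:]>30).sum())
E
```

```text
48.1 left 0 right 831
50.1 left 0 right 746
52.1 left 0 right 620
54.1 left 0 right 458
56.1 left 0 right 264
58.1 left 0 right 58
```

```bash
python3 - <<'E'
from h import *
from plant import ctrl
P=[]
for i in range(80):
    s=ctrl.snapshot("top");P.append(s["color"][135:190,155:345].astype(int))
    if len(P)%40==0:
        Q=np.array(P[-40:]);r=(Q.max(0)-Q.min(0)).max(2)
        print(ctrl.get_obs()["clock"],"left",(r[:,:90]>30).sum(),"right",(r[:,90:]>30).sum())
E
python3 snap.py 32 top side; python3 - <<'E'
from ov import *
s=pickle.load(open("top32.pkl","rb"));im=s["color"][:,:,1].copy()
print([round(1000*edge(s,im,xr,y,z)[0],1) for xr,y,z in [(np.arange(0.005,.025,.003),.225,.062),(np.arange(0.012,.028,.003),-.19,.062)]])
w=[bp(s,*p,z)-[.65,0,0] for p,z in []]
overlay("top","32",[],(150,350,110,260),4,"pics/ot.png")
E
```

```text
60.1 left 0 right 0
62.1 left 0 right 0
62.2 [ 0.33692331 -0.54761102  0.32640251] [-175.96179454   -0.95432365 -133.7830619 ] [-0.14937105  0.77422106  0.50664785] 0.08765261721434894 [-40.30833376  12.36788255   1.54540967   1.23575875 -75.20701738
  -3.71520073]
[np.float64(231.5), np.float64(-188.4)]
```

View pics/ot.png

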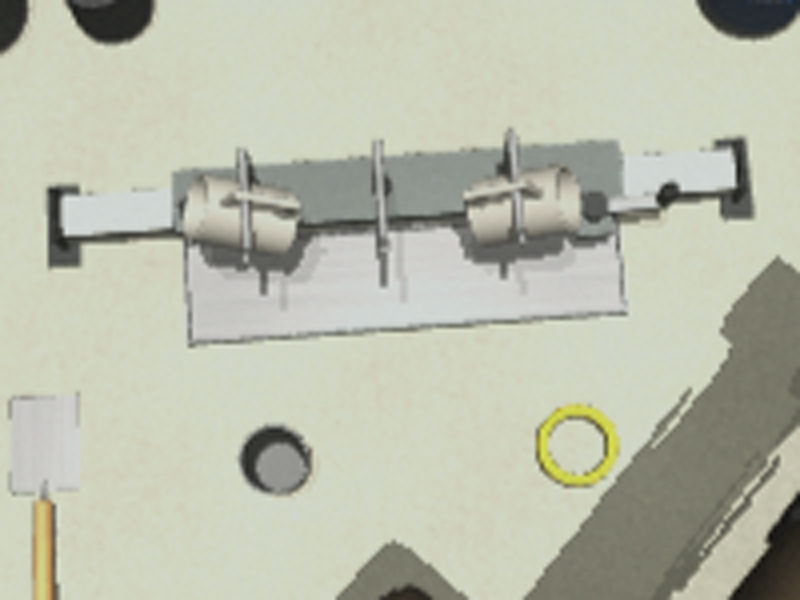

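```bash
python3 - <<'E'
from plant import ctrl
print(ctrl.close_job())
E
```

```text
the job is handed in; nothing more can be done
None
```

The rack is freed, aligned with the drip tray and locked again. Both white jugs on the bench are hung by their handles, and the job is handed in at about 62 s. I saw no third jug in any view.

- **Rack:** I turned the lever fully free, then slid the rack about 51 mm towards +y. I pushed it by the lever knob against its free stop, not by the grab post. I then turned the lever back until it stopped at the locked end.
- **Jugs:** One hangs on hook2 and the other on hook0, each with the hook through the handle opening. hook1 is empty.

**Last checks (top camera):**
- The middles of the rack beam and the tray agree to about 0.3 mm along y; the camera calibration itself is good to about 2 mm.
- The lever lies along the rail, pointing to -y.
- The hook0 jug swung for about 18 s after release, so I waited. Both jugs then stayed still for the last 4 s of pictures.
- The cup, tape and spatula show no movement, and the gripper was well clear of everything.

**Disagreement:** The side camera placed the tray and the jugs about 2 to 4 mm away from where the top camera did. I used the top camera for the rack and the wrist camera for the grasps. All other checks passed.

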